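# Two-point calibration of the bench balance

### The arm

A 7-joint arm with a two-finger parallel gripper is mounted at the origin on a cart in front of the work surface, level with it; the furniture and walls round the work are solid. World frame = base frame: x ahead of the robot, y to its left, z up, the work surface at z = 0. Lengths are in m, angles in rad, forces in N, time in s.
With the tool pointing down it reaches from about 0.425 to 0.875 m from the base axis. Payload 4.7 kg.
Tool frame: the origin (TCP) lies between the finger pads; the fingertips stand 14 mm ahead of it and the grasp point (between the pads) lies 5 mm behind it; z points along the fingers, y is the line along which they close (so a half turn about z gives the same grasp; the last joint's range is limited). The gripper opens to 87 mm and grips with 3 to 60 N. Pads are 19 mm wide; open, the fingers measure 117 mm over their backs; the gripper's body (75 mm by 190 mm) begins 51 mm behind the grasp point.
Start: joints at [1.128, 0.321, -0.07, 1.45, 0.023, 1.371, -0.057], TCP at [0.287, -0.583, 0.237] pointing down, gripper open.
Joint ranges: [-2.86, 2.86], [-0.3, 2.09], [-1.38, 1.24], [0.06, 2.45], [-1.56, 4.7], [0.09, 2.05], [-2.69, 2.69]. Speed limits (rad/s): [2.57, 2.57, 3.14, 3.14, 3.14, 3.14, 3.14].

### API

Orientations are given as a rotation vector (axis times angle).
In Python, from bench import get_state, get_image, camera_params, close_job gives the robot as it stands. The module is installed in compiled form; this text tells all that it offers.
- The arm moves only by the tool arm_command, never from a script. Its argument "motion" is a list of rows, each a list of 5 numbers: the finger opening in mm, from 0 to 87, then the shift along the tool's x, y, z in mm, then the turn about the tool's z in degrees. In form: [[gripper, x, y, z, spin], ...]. A call has 1 to 5 rows; each row is the pose to reach, as a shift and turn from the pose commanded when the call began, along the tool's axes at that moment; what a row does not reach only later rows make up. A row lasts 1/12 s, in which the tool goes at most 41.7 mm and 7.16 degrees, less where a joint would pass 70% of its speed; a pose out of reach is approached as far as the arm can. A call with a gripper value outside its range is refused whole. The fingers move at their own pace and stop on an object; "newtons" is the grip in N (left out, the last holds). Time passes only in rows, so rows that repeat a pose let the fingers close. It gives the time, the measured TCP pose, the force, the opening and the grip force at its end, in the units of the state.
- get_state(): the state, without advancing time (a new reading comes with each control period).
- get_image(name): name is "side" or "top"; returns (picture, depth): 480x640x3 uint8, red, green, blue; 480x640 float32, m along the optical axis (not along the pixel's ray), 0 where there is no reading.
- camera_params(name): a dict with "intrinsics" (3x3 intrinsics, pixels), "extrinsics" (4x4, takes a point from camera to world coordinates). Camera axes: x right, y down, z forward; pixel columns grow to the right and rows downward; lengths in m; the calibration is good to about 2 mm. A picture is of the moment at which its call begins. camera_params takes no time and is no camera call.
- close_job(): hands the job in; it is judged then, once.
The state is a dict: "time": time; "joint_positions": joint angles; "qd": joint speeds; "joint_torque": joint torques, N m; "position": TCP position; "tool_rot": TCP orientation; "ft_force": force on the tool from outside, world axes, zero at the start; "torque": the same for the moment, N m; "grip_width": opening from 0.0 (shut) to 1.0 (fully open); "grip_force": force on a finger pad.
Only numpy, scipy, OpenCV 4.12 (cv2) and the standard library are available. Lean on these libraries where they do the work, as an engineer would, in place of code of your own. Each camera call takes 0.05 s, during which the arm holds its last target. There are 200 camera calls.

### The job

Get the bench balance ready for the next shift: take the used metal weighing cup off its pan and nest it and every other used cup on the bench into the cup that stands in the steel tray, making one upright stack. Then calibrate the balance with the stylus from its stand: with the pan empty, push the small button in the recessed well of the front deck fully down, then stand the brass check weight in the middle of the pan, and with the weight standing there push the button fully down again. Leave the weight back on its black pad, the pan empty and the stylus seated in its stand, with nothing else on the bench disturbed.

Things in the scene. Friction and masses are not known exactly. Their poses are not given: they have to be found in the camera images.
- balance: White bench balance, 250 mm deep (x) x 180 mm wide (y), fixed. Origin under its centre on the worktop; its own x points from its front deck to its back, z up. The level front deck (front 70 mm) is 50 mm high, with flat foil keys (no function); behind it a sloping display; the rear housing is 64 mm high and carries the pan.
- pan_top (a point): Centre of the top face of the balance's round steel pan (120 mm diameter, 76 mm above the worktop). Axes as the balance's.
- well (a point): Centre of the mouth of the calibration well, a round 13 mm hole in the balance's front deck, right of the keys, ringed in black; 50 mm above the worktop. The orange button inside is 11 mm in diameter and its face lies 6 mm below the deck; too deep and narrow for a finger of the gripper.
- cal_button (a joint): Travel of the calibration button, straight down: 0 = up, 0.004 m = fully down. Spring: about 0.9 N to start, 4.5 N fully down; it springs back. It counts as fully pressed beyond 0.003.
- stylus: Stylus, stands upright, 131 mm long, 35 g. Origin at the end of its tip, z along the stylus from tip to handle. From the tip: steel tip 5 mm diameter for 24 mm, white shaft 10 mm diameter up to 75 mm, blue collar 19 mm diameter from 75 to 79 mm, blue round handle 13 mm diameter from 79 to 131 mm (grip here).
- stand: Weighted stylus stand, fixed: dark round foot 72 mm diameter, 9 mm high, with an upright aluminium tube 22 mm outside and 14 mm inside diameter. Origin under its centre. The stylus hangs in the tube by its collar on the tube's rim.
- stand_mouth (a point): Centre of the upper end of the stand's tube, 85 mm above the worktop.
- stand_bottom (a point): Point on the tube's axis where the stylus tip lies when the stylus is seated (its collar on the tube's rim), 10 mm above the worktop.
- check_weight: Squat brass check weight with a knob, 47 mm high, about 0.45 kg. Origin at the centre of its underside, z up. Cylinder 50 mm diameter to 26 mm height, neck 12 mm diameter, knob 20 mm diameter from 33 to 47 mm height (lift it by the knob).
- pad: Black round rubber pad of the check weight, 110 mm diameter, 3 mm thick, fixed. Origin under its centre on the worktop.
- tray: Shallow steel tray, 150 x 150 mm, 18 mm high, walls and floor 3 mm, fixed. Origin under its centre on the worktop.
- cup_tray: Round aluminium weighing cup, 58 mm high, loose in the tray: foot of the stack. Tapering body, 32 mm diameter at the foot, 47 mm at 36 mm height; above it a straight rim band of 56 mm outside diameter; walls 2.5 mm. Origin at the centre of its underside, z up. Nested in another it stops with its band on the other's rim, 22 mm higher, with 2 mm play: only its 22 mm band stands proud (grip there).
- cup_pan: Round aluminium weighing cup, 58 mm high, on the balance pan at the start. Tapering body, 32 mm diameter at the foot, 47 mm at 36 mm height; above it a straight rim band of 56 mm outside diameter; walls 2.5 mm. Origin at the centre of its underside, z up. Nested in another it stops with its band on the other's rim, 22 mm higher, with 2 mm play: only its 22 mm band stands proud (grip there).
- cup_a: Round aluminium weighing cup, 58 mm high, on the worktop (may be absent). Tapering body, 32 mm diameter at the foot, 47 mm at 36 mm height; above it a straight rim band of 56 mm outside diameter; walls 2.5 mm. Origin at the centre of its underside, z up. Nested in another it stops with its band on the other's rim, 22 mm higher, with 2 mm play: only its 22 mm band stands proud (grip there).
- cup_b: Round aluminium weighing cup, 58 mm high, on the worktop (may be absent). Tapering body, 32 mm diameter at the foot, 47 mm at 36 mm height; above it a straight rim band of 56 mm outside diameter; walls 2.5 mm. Origin at the centre of its underside, z up. Nested in another it stops with its band on the other's rim, 22 mm higher, with 2 mm play: only its 22 mm band stands proud (grip there).
- cup_c: Round aluminium weighing cup, 58 mm high, on the worktop (may be absent). Tapering body, 32 mm diameter at the foot, 47 mm at 36 mm height; above it a straight rim band of 56 mm outside diameter; walls 2.5 mm. Origin at the centre of its underside, z up. Nested in another it stops with its band on the other's rim, 22 mm higher, with 2 mm play: only its 22 mm band stands proud (grip there).
- pan: The balance's pan (fixed to it, see pan_top). Origin 12 mm below pan_top.
- tape_roll: Bystander: roll of brown tape, 98 mm diameter, 25 mm high, lying on the worktop.
- jar_cotton: Bystander: white jar, 54 mm diameter, 84 mm high, behind the work.
- marker_black: Bystander: black and white marker pen, 135 mm long, lying at the front right.
Not all that is in view belongs to the job. What is shaped like the check_weight but orange is not meant.

How it is judged:
On the way, in this order (a step that is already met when the one before it is completed fails the run):
1. the used cup is off the balance and the pan is empty (contact force between pan and anything else below 0.05 N and horizontal distance between cup_pan and pan_top above 0.1 m), for 0.3 s.
2. with the pan empty, the button is pushed fully down with the stylus (value of joint cal_button above 0.003 m and contact force between stylus and cal_button above 1 N and contact force between pan and anything else below 0.05 N), for 0.05 s.
3. the button is up again and the check weight stands released on the middle of the pan (horizontal distance between check_weight and pan_top below 0.035 m and angle between check_weight's own z axis and vertical below 0.05 rad and z of check_weight in the frame of pan_top between -0.003 and 0.003 m and value of joint cal_button below 0.001 m and contact force between the fingers and check_weight below 0.05 N), for 0.3 s.
4. with the check weight standing on the pan, the button is pushed fully down with the stylus again (value of joint cal_button above 0.003 m and contact force between stylus and cal_button above 1 N and horizontal distance between check_weight and pan_top below 0.035 m and angle between check_weight's own z axis and vertical below 0.05 rad and z of check_weight in the frame of pan_top between -0.003 and 0.003 m), for 0.05 s.
At the end, for the whole second after the job is handed in: All cups present nested upright in one stack in the tray (axes within 10 mm, tilt under 0.07), check weight upright on its pad (within 30 mm of its centre), stylus seated upright in its stand (tip within 8 mm of its seat), button up, pan empty, all at rest (horizontal distance between each of cup_pan, cup_a, cup_b, cup_c and cup_tray below 0.01 m and angle between each of cup_pan, cup_a, cup_b, cup_c, cup_tray's own z axis and vertical below 0.07 rad and height (world z) of each of cup_pan, cup_a, cup_b, cup_c, cup_tray below 0.095 m and linear speed of each of cup_pan, cup_a, cup_b, cup_c, check_weight, stylus below 0.02 m/s and x of cup_tray in the frame of tray between -0.045 and 0.045 m and y of cup_tray in the frame of tray between -0.045 and 0.045 m and horizontal distance between check_weight and pad below 0.03 m and angle between check_weight's own z axis and vertical below 0.05 rad and height (world z) of check_weight below 0.006 m and distance between stylus and stand_bottom below 0.008 m and angle between stylus's own z axis and vertical below 0.08 rad and value of joint cal_button below 0.001 m and contact force between pan and anything else below 0.05 N); the robot touches nothing.
It fails at once if the tape roll is pushed more than 4 cm away (distance of tape_roll from where it was at the start of the episode above 0.04 m).
It fails at once if the jar is pushed more than 4 cm away (distance of jar_cotton from where it was at the start of the episode above 0.04 m).
It fails at once if the marker is pushed more than 4 cm away (distance of marker_black from where it was at the start of the episode above 0.04 m).
It fails at once if the button is pushed down while a cup stands on the pan (value of joint cal_button above 0.003 m and contact force between cup_pan and pan above 0.05 N).
Of cup_a, cup_b, cup_c only 1 to 3 are there at a start; the rules pass over those that are not, and their reading is None.
At some moment in a run one of check_weight may be knocked a few centimetres aside while the robot is not near it.
It also fails if it takes over 210 s, if anything falls off the work surface, if the arm or the gripper's body presses on something with over 40 N, if the wrist force passes 120 N, or if a joint passes its speed limit or range.

## Working session

There is one attempt and no reset: what is moved stays moved. The work goes in short steps, Python scripts to look and compute and a tool call to move; the robot and the scene stay as the last step left them, time stands still between calls to the robot, and variables do not carry over. Pictures are saved under pics/ and viewed, at most 14 in all, crops included, and the job is handed in when it is done.

Besides the shell and the picture viewer there is one more tool, called after "Call:" as name(argument=value, ...), one argument or row to a line, values as JSON. arm_command: Moves the arm, as the interface text tells. Its arguments: {"type":"object","properties":{"motion":{"type":"array"},"newtons":{"type":"number"}},"required":["motion"]}

```bash
mkdir -p pics; cat > h.py <<'E'
import numpy as np, cv2
from scipy.spatial.transform import Rotation as R
from bench import *
def snap(n,f=None,crop=None,s=1):
    im,d=get_image(n)
    if f:
        o=im if crop is None else im[crop[1]:crop[3],crop[0]:crop[2]]
        cv2.imwrite('pics/'+f,cv2.resize(o[:,:,::-1],None,fx=s,fy=s))
    return im,d
def cloud(n,d):
    p=camera_params(n);K=np.array(p['intrinsics']);E=np.array(p['extrinsics'])
    v,u=np.mgrid[:480,:640]
    P=np.stack([(u-K[0,2])/K[0,0]*d,(v-K[1,2])/K[1,1]*d,d],-1)
    P=P@E[:3,:3].T+E[:3,3]; P[d==0]=np.nan
    return P
def tool(target):
    s=get_state(); r=R.from_rotvec(s['tool_rot'])
    return np.round(r.inv().apply(np.array(target)-s['position'])*1000,1)
E
python3 - <<'E'
from h import *
for n in('top','side'):
    im,d=snap(n,n+'0.png'); np.savez(n+'0.npz',im=im,d=d,P=cloud(n,d))
    p=camera_params(n);print(n,np.round(p['extrinsics'],3).tolist(),np.round(p['intrinsics'],1).tolist())
s=get_state();print(s);print(R.from_rotvec(s['tool_rot']).as_matrix().round(3))
E
```

```text
top [[0.02, -0.982, 0.185, 0.287], [-1.0, -0.022, -0.005, 0.053], [0.009, -0.185, -0.983, 1.261], [0.0, 0.0, 0.0, 1.0]] [[552.3, 0.0, 322.1], [0.0, 552.3, 234.4], [0.0, 0.0, 1.0]]
side [[0.991, -0.056, 0.121, 0.351], [-0.134, -0.454, 0.881, -1.146], [0.006, -0.889, -0.457, 0.694], [0.0, 0.0, 0.0, 1.0]] [[612.2, 0.0, 323.6], [0.0, 612.2, 247.7], [0.0, 0.0, 1.0]]
{'time': 0.1, 'joint_positions': array([ 1.12811969,  0.32172826, -0.07010643,  1.45154003,  0.02261172,
        1.37077828, -0.05689011]), 'qd': array([-0.00059044, -0.00201218,  0.00017604, -0.00144047, -0.00016085,
       -0.00044546, -0.00081645]), 'joint_torque': array([-3.61981001e-04, -4.92569625e+01, -4.05652514e-01, -3.13396382e+01,
       -6.40357006e-02,  3.95244663e-02,  5.80445635e-05]), 'position': array([ 0.28645171, -0.58296621,  0.23559093]), 'tool_rot': array([-3.05843463e+00, -7.11012015e-01,  7.38792157e-04]), 'ft_force': array([ 0.76509553, -0.07544958, -0.24607922]), 'torque': array([-0.03027284, -0.01699013,  0.00492001]), 'grip_force': 0.0, 'grip_width': 0.9987700635795455}
[[ 0.897  0.441 -0.001]
 [ 0.441 -0.897  0.001]
 [-0.    -0.002 -1.   ]]
```

View pics/top0.png

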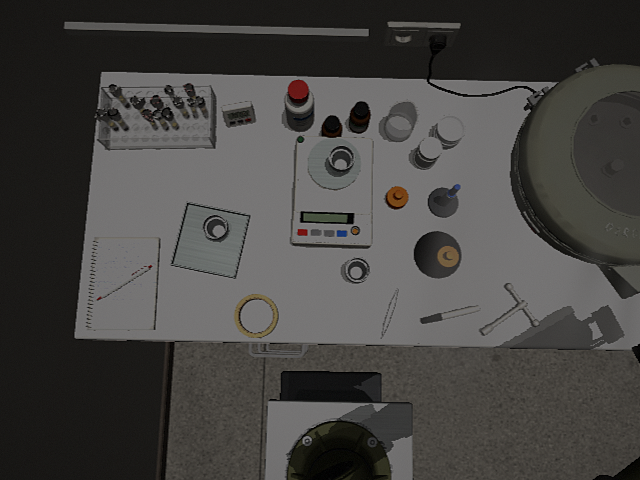

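View pics/side0.png

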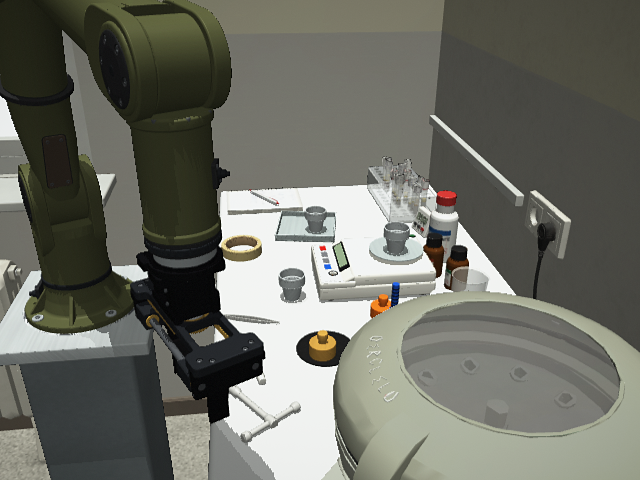

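Top view. Cups: on pan (340,158), in tray (216,228), on worktop (356,269). The beaker (398,125) and jars (428,150), (448,130) are not cups. Weights: brass on its pad (448,256) is the wanted one; the orange one (397,197) is the decoy. Stylus (453,190) in stand (443,203). Well is the black ring at (355,230). I'll check these in a crop and measure.

```bash
python3 - <<'E'
from h import *
z=np.load('top0.npz');im,P=z['im'],z['P']
cv2.imwrite('pics/c1.png',cv2.resize(im[110:290,280:480][:,:,::-1],None,fx=3.3,fy=3.3,interpolation=cv2.INTER_CUBIC))
def stat(name,box,zl,zh):
    q=P[box[1]:box[3],box[0]:box[2]].reshape(-1,3);q=q[(q[:,2]>zl)&(q[:,2]<zh)]
    (c,r)=cv2.minEnclosingCircle(q[:,:2].astype(np.float32));print(name,len(q),q[:,:2].mean(0).round(4),'circ',np.round(c,4),round(r,4),'z',q[:,2].min().round(3),q[:,2].max().round(3))
stat('cup_pan rim',(315,135,370,185),.128,.140)
stat('cup_tray rim',(190,205,245,250),.054,.068)
stat('cup_a rim',(335,250,380,290),.05,.065)
stat('knob',(430,235,470,275),.042,.056)
stat('weightbody',(430,235,470,275),.023,.034)
stat('pad',(405,225,470,285),.001,.008)
stat('foot',(420,180,470,225),.005,.013)
stat('stylus',(440,170,475,215),.1,.15)
stat('orange',(380,180,415,212),.03,.06)
stat('pan',(300,130,370,195),.07,.08)
stat('tray walls',(165,195,255,285),.012,.022)
stat('tape',(225,285,290,345),.015,.03)
stat('jar',(410,135,445,170),.07,.1)
q=P[130:250,285:380]; m=(q[...,2]>.045)&(q[...,2]<.09); r=cv2.minAreaRect(q[m][:,:2].astype(np.float32));print('balance',r)
m=(q[...,2]>.047)&(q[...,2]<.053);print('deck',cv2.minAreaRect(q[m][:,:2].astype(np.float32)))
print('well',P[230,355],P[226,355])
E
```

```text
cup_pan rim 135 [0.6676 0.0086] circ [0.6675 0.0091] 0.0285 z 0.128 0.139
cup_tray rim 122 [0.5275 0.2852] circ [0.5262 0.2844] 0.0284 z 0.055 0.067
cup_a rim 111 [ 0.4381 -0.0346] circ [ 0.4372 -0.0333] 0.0282 z 0.051 0.065
knob 65 [ 0.4749 -0.2377] circ [ 0.4751 -0.2383] 0.0097 z 0.042 0.055
weightbody 298 [ 0.4742 -0.2368] circ [ 0.4752 -0.2379] 0.0252 z 0.023 0.034
pad 2079 [ 0.4844 -0.2162] circ [ 0.4848 -0.2207] 0.1027 z 0.001 0.008
foot 546 [ 0.6036 -0.2338] circ [ 0.6136 -0.2409] 0.0698 z 0.005 0.013
stylus 71 [ 0.6045 -0.2333] circ [ 0.6069 -0.2356] 0.0078 z 0.101 0.145
orange 87 [ 0.6122 -0.1249] circ [ 0.6111 -0.1251] 0.0233 z 0.03 0.054
pan 1553 [0.6717 0.028 ] circ [0.6746 0.0237] 0.0951 z 0.07 0.08
tray walls 471 [0.5093 0.3022] circ [0.5051 0.3018] 0.1052 z 0.012 0.022
tape 592 [0.3341 0.1899] circ [0.3344 0.1892] 0.0484 z 0.015 0.03
jar 450 [ 0.7105 -0.1917] circ [ 0.7125 -0.1929] 0.0274 z 0.07 0.091
balance ((0.6245032548904419, 0.02426065504550934), (0.17962248623371124, 0.26384544372558594), 89.87548828125)
deck ((0.6228773593902588, 0.02346758544445038), (0.17938339710235596, 0.2597823143005371), 89.31726837158203)
well [ 0.52834513 -0.02742398  0.04201512] [ 0.53570029 -0.02675614  0.05090937]
```

View pics/c1.png

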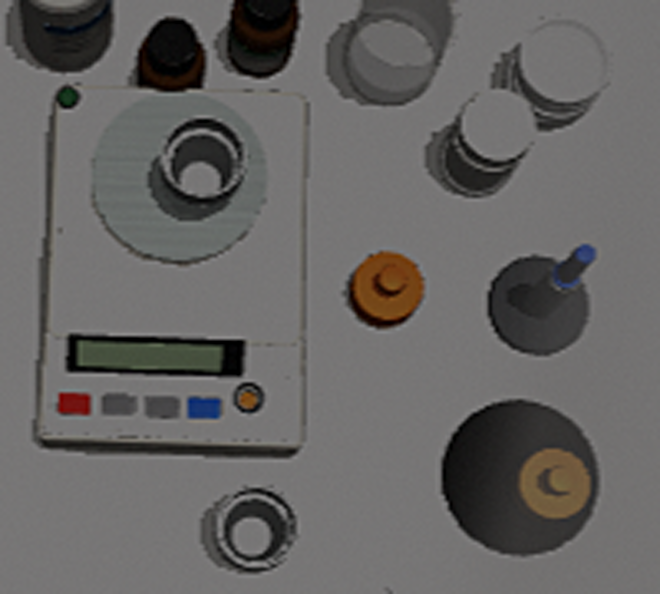

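The crop confirms the choices: the brass weight sits on its pad at crop (555,483), the orange decoy is at (387,288), the well is at (248,398), and only one extra cup is on the worktop.

```bash
cat >> h.py <<'E'
def ray(n,u,v,z):
    p=camera_params(n);K=np.array(p['intrinsics']);E=np.array(p['extrinsics'])
    d=E[:3,:3]@np.linalg.solve(K,[u,v,1]);o=E[:3,3];return (o+d*(z-o[2])/d[2]).round(4)
E
python3 - <<'E'
from h import *
c=lambda x,y:(280+x/3.3-.35,110+y/3.3-.35)
for n,x,y,z in(('well',248.5,398,.05),('pan',179.5,179,.076),('pad',520.5,478,.003),('foot',538,304,.009),('handletop',588,253,.141),('collar',566,278,.089),('knob',554,482,.05),('cup_a rim',255.5,529,.058),('cup_pan rim',203,158,.134)):
    print(n,ray('top',*c(x,y),z))
E
```

```text
well [ 0.5262 -0.0268  0.05  ]
pan [0.6713 0.0231 0.076 ]
pad [ 0.4827 -0.2206  0.003 ]
foot [ 0.6067 -0.234   0.009 ]
handletop [ 0.6071 -0.2363  0.141 ]
collar [ 0.6044 -0.2347  0.089 ]
knob [ 0.4731 -0.2329  0.05  ]
cup_a rim [ 0.4361 -0.0317  0.058 ]
cup_pan rim [0.667  0.0096 0.134 ]
```

Call:
arm_command(
  motion=[
    [87,32,0,0,7],
    [87,64,0,0,14],
    [87,96,0,0,21],
    [87,128,0,0,26.2],
    [87,160,0,0,26.2],
  ],
  newtons=30,
)

```text
time: 0.52
position: [0.4313, -0.5118, 0.236]
tool_rot: [-3.141, 0.007, 0.001]
ft_force: [0.4, -1.0, -0.1]
grip_width: 1.001
grip_force: 0.0
```

Call:
arm_command(
  motion=[
    [87,0,-41,0,0],
    [87,0,-82,0,0],
    [87,0,-123,0,0],
    [87,0,-164,0,0],
    [87,0,-205,0,0],
  ],
)

```text
time: 0.93
position: [0.4299, -0.3057, 0.2359]
tool_rot: [-3.141, 0.001, 0.001]
ft_force: [1.0, 0.4, 0.9]
grip_width: 1.0
grip_force: 0.0
```

Call:
arm_command(
  motion=[
    [87,25,-32,0,0],
    [87,50,-64,0,0],
    [87,75,-96,0,0],
    [87,100,-128,0,0],
    [87,125,-160,0,0],
  ],
)

```text
time: 1.35
position: [0.556, -0.1462, 0.2364]
tool_rot: [3.141, -0.001, -0.0]
ft_force: [0.3, -0.4, 0.1]
grip_width: 0.998
grip_force: 0.0
```

Call:
arm_command(
  motion=[
    [87,28,-31,0,0],
    [87,56,-62,0,0],
    [87,84,-93,0,0],
    [87,112,-124,0,0],
    [87,112,-156,0,0],
  ],
)

```text
time: 1.77
position: [0.6706, 0.0093, 0.2341]
tool_rot: [-3.14, 0.002, 0.0]
ft_force: [-1.2, 0.1, -0.0]
grip_width: 1.0
grip_force: 0.0
```

Call:
arm_command(
  motion=[
    [87,0,0,30,0],
    [87,0,0,60,0],
    [87,0,0,90,0],
    [87,0,0,106,0],
    [87,0,0,106,0],
  ],
)

```text
time: 2.18
position: [0.664, 0.0077, 0.1248]
tool_rot: [3.141, -0.0, -0.015]
ft_force: [0.3, -0.3, -0.1]
grip_width: 0.998
grip_force: 0.0
```

Call:
arm_command(
  motion=[
    [45,0,0,0,0],
    [45,0,0,0,0],
    [45,0,0,0,0],
    [45,0,0,0,0],
    [45,0,0,0,0],
  ],
)

```text
time: 2.6
position: [0.6683, 0.0081, 0.132]
tool_rot: [3.141, -0.001, 0.004]
ft_force: [-0.3, -0.7, 0.4]
grip_width: 0.708
grip_force: 0.0
```

Call:
arm_command(
  motion=[
    [45,0,0,-20,0],
    [45,0,0,-40,0],
    [45,0,0,-70,0],
    [45,0,0,-90,0],
    [45,0,0,-90,0],
  ],
)

```text
time: 3.02
position: [0.6703, 0.0085, 0.2271]
tool_rot: [-3.142, 0.001, -0.016]
ft_force: [-0.2, 1.0, 1.1]
grip_width: 0.629
grip_force: 30.0
```

```bash
python3 - <<'E'
from h import *
s=get_state();print(s['position'],s['grip_width']*87,s['grip_force'])
im,d=snap('side','s1.png',(300,100,520,320),2)
E
```

```text
[0.67027161 0.00854261 0.22706481] 54.70016546036992 29.994975128938677
```

View pics/s1.png

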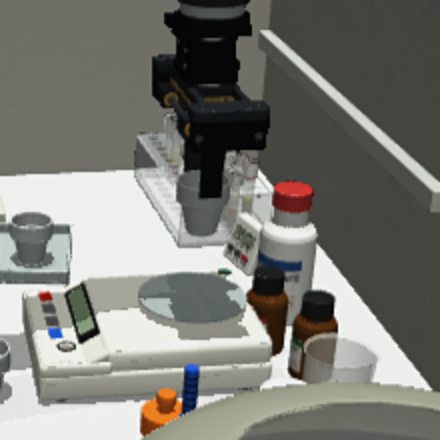

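Cup_pan is held upright: rim at crop (205,172), foot at (205,235), and the pan is empty. Next I measure how high it sits in the grip.

```bash
python3 - <<'E'
from h import *
s=get_state();im,d=snap('side');P=cloud('side',d)
print(s['position'])
q=P[175:225,370:430].reshape(-1,3);q=q[(abs(q[:,0]-s['position'][0])<.04)&(abs(q[:,1]-s['position'][1])<.04)]
print(q.min(0),q.max(0),len(q)); lo=q[q[:,2]<q[:,2].min()+.02];print('foot mean',lo.mean(0),lo.min(0),lo.max(0))
print('to tray cup',tool([.5268,.2848,.23]))
E
```

```text
[0.66926522 0.00839102 0.22434824]
[ 0.64323635 -0.03159627  0.15926021] [0.69911669 0.04678185 0.26284805] 796
foot mean [ 0.66899432 -0.00449196  0.17021123] [ 0.65286508 -0.01389798  0.15926021] [0.69066586 0.01178879 0.17919638]
to tray cup [-141.4 -276.5   -8.5]
```

Call:
arm_command(
  motion=[
    [45,-18,-36,0,0],
    [45,-36,-72,0,0],
    [45,-54,-108,0,0],
    [45,-72,-144,0,0],
    [45,-90,-180,0,0],
  ],
)

```text
time: 3.53
position: [0.5757, 0.1891, 0.2189]
tool_rot: [3.141, -0.001, -0.004]
ft_force: [0.2, 0.2, -1.8]
grip_width: 0.626
grip_force: 30.0
```

Call:
arm_command(
  motion=[
    [45,-17,-32,0,0],
    [45,-34,-64,0,0],
    [45,-50,-96,0,0],
    [45,-50,-96,0,0],
    [45,-50,-96,10,0],
  ],
)

```text
time: 3.95
position: [0.5261, 0.2876, 0.211]
tool_rot: [-3.14, -0.009, -0.002]
ft_force: [-0.4, 0.1, -0.2]
grip_width: 0.63
grip_force: 30.0
```

```bash
python3 - <<'E'
from h import *
s=get_state();print(s['position'],s['tool_rot'],s['ft_force'])
im,d=snap('side','s2.png',(240,120,400,280),2.5);P=cloud('side',d)
for nm,a,b in (('held',.13,.2),('tray rim',.04,.065)):
    q=P.reshape(-1,3);q=q[(abs(q[:,0]-s['position'][0])<.045)&(abs(q[:,1]-s['position'][1])<.045)&(q[:,2]>a)&(q[:,2]<b)]
    print(nm,len(q),q.min(0).round(3),q.max(0).round(3))
print(tool([.5265,.2848,.088]))
E
```

```text
[0.52607321 0.28756663 0.21102679] [-3.14013575e+00 -8.87035876e-03 -1.77708095e-03] [-0.42099399  0.09285947 -0.18852643]
held 337 [0.501 0.25  0.145] [0.555 0.318 0.2  ]
tray rim 300 [0.499 0.252 0.04 ] [0.551 0.319 0.065]
[  0.6  -0.8 119.5]
```

View pics/s2.png

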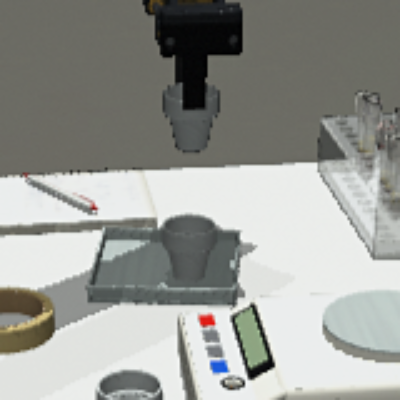

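The cup is held upright at crop (190,120), directly above the tray cup at (188,235). Lowering.

Call:
arm_command(
  motion=[
    [45,0,0,35,0],
    [45,0,0,70,0],
    [45,0,0,95,0],
    [45,0,0,108,0],
    [45,0,0,114,0],
  ],
)

```text
time: 4.42
position: [0.5266, 0.2814, 0.0929]
tool_rot: [3.139, -0.004, -0.008]
ft_force: [-0.1, 0.1, -0.4]
grip_width: 0.627
grip_force: 30.0
```

Call:
arm_command(
  motion=[
    [45,0,0,2,0],
    [45,0,0,4,0],
    [45,0,0,4,0],
    [45,0,0,4,0],
  ],
)

```text
time: 4.75
position: [0.5286, 0.2845, 0.0939]
tool_rot: [-3.141, 0.001, -0.003]
ft_force: [-0.3, -0.1, -0.1]
grip_width: 0.628
grip_force: 30.0
```

Call:
arm_command(
  motion=[
    [45,0,0,2,0],
    [45,0,0,3,0],
    [45,0,0,3,0],
    [45,0,0,3,0],
  ],
)

```text
time: 5.08
position: [0.5288, 0.284, 0.0915]
tool_rot: [3.141, -0.001, 0.004]
ft_force: [-0.4, -2.2, 7.1]
grip_width: 0.622
grip_force: 30.0
```

Call:
arm_command(
  motion=[
    [45,0,0,1,0],
    [45,0,0,2,0],
    [45,0,0,2,0],
    [45,0,0,2,0],
  ],
)

```text
time: 5.42
position: [0.5298, 0.2837, 0.0911]
tool_rot: [3.14, -0.002, 0.007]
ft_force: [-2.2, -3.2, 14.5]
grip_width: 0.625
grip_force: 30.0
```

Call:
arm_command(
  motion=[
    [87,0,0,-2,0],
    [87,0,0,-2,0],
    [87,0,0,-2,0],
    [87,0,0,-2,0],
    [87,0,0,-2,0],
  ],
)

```text
time: 5.83
position: [0.5274, 0.2841, 0.0891]
tool_rot: [3.141, -0.0, -0.001]
ft_force: [0.4, 0.3, -0.5]
grip_width: 0.917
grip_force: 0.0
```

Call:
arm_command(
  motion=[
    [87,0,0,-2,0],
    [87,0,0,-30,0],
    [87,0,0,-60,0],
    [87,0,0,-80,0],
    [87,0,0,-80,0],
  ],
)

```text
time: 6.25
position: [0.53, 0.286, 0.1746]
tool_rot: [-3.138, 0.0, -0.012]
ft_force: [1.1, 0.0, 0.4]
grip_width: 0.996
grip_force: 0.0
```

```bash
python3 - <<'E'
from h import *
s=get_state();print(s['position'],s['ft_force'])
im,d=snap('side','s3.png',(200,120,400,280),2.5);P=cloud('side',d)
q=P.reshape(-1,3);q=q[(abs(q[:,0]-.527)<.045)&(abs(q[:,1]-.285)<.045)&(q[:,2]>.03)&(q[:,2]<.1)]
print(len(q),q.min(0).round(3),q.max(0).round(3))
print('to cup_a',tool([.4375,-.0335,.16]))
E
```

```text
[0.5300131  0.28598341 0.17461989] [1.13899447 0.02238802 0.39100117]
521 [0.502 0.248 0.03 ] [0.557 0.318 0.087]
to cup_a [-91.4 318.8  11.1]
```

View pics/s3.png

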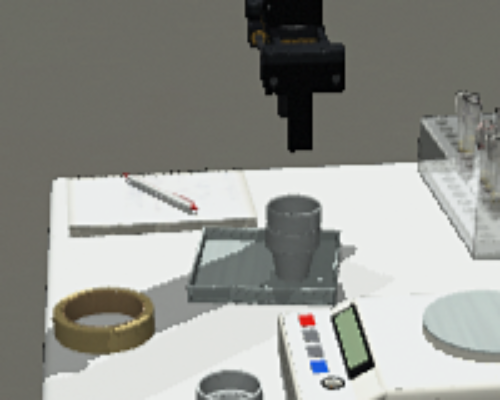

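Nested upright: the upper cup's band is at crop (293,210) on top of the tray cup. Next is cup_a.

Call:
arm_command(
  motion=[
    [87,-11,38,0,0],
    [87,-22,77,0,0],
    [87,-33,116,0,0],
    [87,-44,155,0,0],
    [87,-55,194,0,0],
  ],
)

```text
time: 6.72
position: [0.4708, 0.0882, 0.168]
tool_rot: [3.141, -0.001, -0.004]
ft_force: [1.3, -0.0, -0.4]
grip_width: 0.998
grip_force: 0.0
```

Call:
arm_command(
  motion=[
    [87,-12,35,0,0],
    [87,-24,70,0,0],
    [87,-35,105,0,0],
    [87,-35,124,0,0],
    [87,-35,124,0,0],
  ],
)

```text
time: 7.13
position: [0.4357, -0.039, 0.1682]
tool_rot: [3.14, -0.013, -0.004]
ft_force: [0.9, -0.2, 0.5]
grip_width: 1.001
grip_force: 0.0
```

Call:
arm_command(
  motion=[
    [87,0,0,35,0],
    [87,0,0,70,0],
    [87,0,0,100,0],
    [87,0,0,116,0],
    [87,0,0,116,0],
  ],
)

```text
time: 7.55
position: [0.4333, -0.0326, 0.049]
tool_rot: [-3.14, -0.001, 0.015]
ft_force: [-1.3, -0.3, 0.7]
grip_width: 0.999
grip_force: 0.0
```

Call:
arm_command(
  motion=[
    [45,0,0,0,0],
    [45,0,0,0,0],
    [45,0,0,0,0],
    [45,0,0,0,0],
    [45,0,0,0,0],
  ],
)

```text
time: 7.97
position: [0.4384, -0.0339, 0.0546]
tool_rot: [3.141, -0.001, 0.003]
ft_force: [0.6, -0.4, -0.4]
grip_width: 0.705
grip_force: 0.0
```

Call:
arm_command(
  motion=[
    [45,0,0,0,0],
    [45,0,0,0,0],
    [45,0,0,0,0],
    [45,0,0,0,0],
  ],
)

```text
time: 8.3
position: [0.4382, -0.0339, 0.0543]
tool_rot: [3.141, -0.001, 0.002]
ft_force: [-0.5, 0.1, 6.2]
grip_width: 0.635
grip_force: 30.0
```

Call:
arm_command(
  motion=[
    [45,0,0,-30,0],
    [45,0,0,-65,0],
    [45,0,0,-100,0],
    [45,0,0,-120,0],
    [45,10,-20,-120,0],
  ],
)

```text
time: 8.72
position: [0.4493, -0.0176, 0.178]
tool_rot: [3.138, -0.011, 0.011]
ft_force: [0.5, -0.5, -0.9]
grip_width: 0.64
grip_force: 30.0
```

Call:
arm_command(
  motion=[
    [45,11,-38,0,0],
    [45,22,-76,0,0],
    [45,33,-114,0,0],
    [45,44,-152,0,0],
    [45,55,-190,0,0],
  ],
)

```text
time: 9.13
position: [0.5025, 0.1776, 0.1732]
tool_rot: [3.141, -0.002, -0.001]
ft_force: [-0.4, 0.2, -0.5]
grip_width: 0.637
grip_force: 30.0
```

Call:
arm_command(
  motion=[
    [45,12,-36,0,0],
    [45,24,-72,0,0],
    [45,25,-100,0,0],
    [45,25,-108,0,0],
    [45,25,-108,0,0],
  ],
)

```text
time: 9.55
position: [0.526, 0.2874, 0.1726]
tool_rot: [-3.14, -0.008, 0.004]
ft_force: [-0.7, 0.2, 0.7]
grip_width: 0.637
grip_force: 30.0
```

```bash
python3 - <<'E'
from h import *
s=get_state();print(s['position'],s['tool_rot'],s['ft_force'],s['grip_force'])
im,d=snap('side');P=cloud('side',d).reshape(-1,3)
for nm,a,b in (('held',.115,.175),('stack',.06,.09)):
    q=P[(abs(P[:,0]-.528)<.045)&(abs(P[:,1]-.285)<.045)&(P[:,2]>a)&(P[:,2]<b)]
    print(nm,len(q),q.min(0).round(3),q.max(0).round(3))
im,d=snap('top');P=cloud('top',d).reshape(-1,3)
q=P[(abs(P[:,0]-.48)<.08)&(abs(P[:,1]+.23)<.08)&(P[:,2]>.04)&(P[:,2]<.06)];print('knob',q.mean(0))
print(tool([.5275,.2845,.101]))
E
```

```text
[0.52602075 0.28740909 0.17263995] [-3.14017538 -0.00750378  0.00370026] [-0.67685913  0.15401254  0.73154485] 29.9871411267668
held 354 [0.498 0.245 0.12 ] [0.55  0.323 0.175]
stack 336 [0.502 0.251 0.06 ] [0.557 0.316 0.089]
knob [ 0.47476791 -0.23762816  0.0497801 ]
[ 0.2 -1.8 71.8]
```

Call:
arm_command(
  motion=[
    [45,2,0,30,0],
    [45,2,0,50,0],
    [45,2,0,64,0],
    [45,2,0,69,0],
    [45,2,0,69,0],
  ],
)

```text
time: 10.07
position: [0.5298, 0.2827, 0.1039]
tool_rot: [3.141, -0.003, -0.001]
ft_force: [-0.3, -1.2, -1.4]
grip_width: 0.636
grip_force: 30.0
```

Call:
arm_command(
  motion=[
    [45,0,0,2,0],
    [45,0,0,3,0],
    [45,0,0,3,0],
    [45,0,0,3,0],
  ],
)

```text
time: 10.4
position: [0.5299, 0.2842, 0.1022]
tool_rot: [-3.142, 0.001, -0.001]
ft_force: [-0.6, -0.8, -0.3]
grip_width: 0.633
grip_force: 30.0
```

Call:
arm_command(
  motion=[
    [45,0,0,2,0],
    [45,0,0,3,0],
    [45,0,0,3,0],
    [45,0,0,3,0],
  ],
)

```text
time: 10.73
position: [0.5308, 0.284, 0.1012]
tool_rot: [3.141, -0.001, 0.004]
ft_force: [-2.0, -2.3, 12.2]
grip_width: 0.634
grip_force: 30.0
```

Call:
arm_command(
  motion=[
    [87,0,0,-2,0],
    [87,0,0,-2,0],
    [87,0,0,-2,0],
    [87,0,0,-2,0],
    [87,0,0,-2,0],
  ],
)

```text
time: 11.15
position: [0.5294, 0.284, 0.1001]
tool_rot: [3.141, -0.001, -0.001]
ft_force: [0.4, 0.2, -0.1]
grip_width: 0.929
grip_force: 0.0
```

Call:
arm_command(
  motion=[
    [87,0,0,0,0],
    [87,0,0,-30,0],
    [87,0,0,-65,0],
    [87,0,0,-100,0],
    [87,0,0,-110,0],
  ],
)

```text
time: 11.57
position: [0.5317, 0.2859, 0.2163]
tool_rot: [-3.138, 0.0, -0.012]
ft_force: [0.6, 1.0, 0.2]
grip_width: 0.997
grip_force: 0.0
```

```bash
python3 - <<'E'
from h import *
s=get_state();print(s['position'],s['ft_force'])
im,d=snap('side','s4.png',(220,150,500,350),2);P=cloud('side',d).reshape(-1,3)
q=P[(abs(P[:,0]-.527)<.045)&(abs(P[:,1]-.285)<.045)&(P[:,2]>.08)&(P[:,2]<.13)]
print(len(q),q.min(0).round(3),q.max(0).round(3))
# stylus handle in side view
q=P[(abs(P[:,0]-.606)<.03)&(abs(P[:,1]+.235)<.03)&(P[:,2]>.095)&(P[:,2]<.15)]
print('stylus',len(q),q.min(0).round(4),q.max(0).round(4),q.mean(0).round(4))
print('above stylus',tool([.6055,-.2345,.205]))
E
```

```text
[0.53171057 0.28592299 0.21625814] [0.5846058  0.95027391 0.2237841 ]
357 [0.502 0.248 0.08 ] [0.557 0.315 0.109]
stylus 173 [ 0.5985 -0.2459  0.0957] [ 0.6132 -0.2281  0.1445] [ 0.6049 -0.2398  0.1233]
above stylus [ 73.7 520.5   9.9]
```

View pics/s4.png

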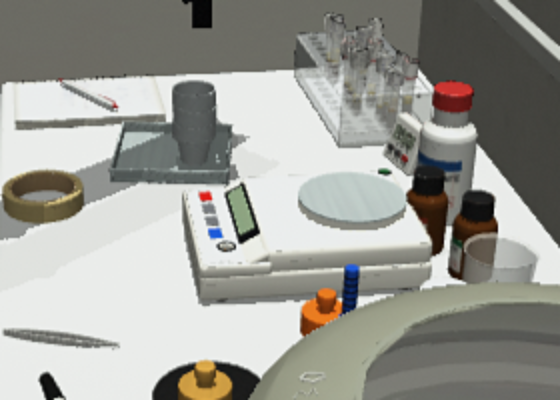

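Stack of three is upright at crop (193,85–165). The stylus is the blue handle at (350,290), close to the big machine, so I check clearance there.

```bash
python3 - <<'E'
from h import *
P=np.load('top0.npz')['P'].reshape(-1,3)
for a,b in((.02,.1),(.1,.2),(.2,.3),(.3,.5)):
    for x in (.35,.4,.45,.5,.55,.6,.65,.7):
        q=P[(abs(P[:,0]-x)<.025)&(P[:,1]<-.26)&(P[:,1]>-.6)&(P[:,2]>a)&(P[:,2]<b)]
        print((a,x,q[:,1].max().round(3) if len(q) else None),end=' ')
    print()
E
```

```text
(0.02, 0.35, np.float64(-0.276)) (0.02, 0.4, np.float64(-0.379)) (0.02, 0.45, np.float64(-0.261)) (0.02, 0.5, np.float64(-0.26)) (0.02, 0.55, np.float64(-0.384)) (0.02, 0.6, np.float64(-0.368)) (0.02, 0.65, np.float64(-0.365)) (0.02, 0.7, np.float64(-0.366)) 
(0.1, 0.35, None) (0.1, 0.4, None) (0.1, 0.45, np.float64(-0.464)) (0.1, 0.5, np.float64(-0.407)) (0.1, 0.55, np.float64(-0.377)) (0.1, 0.6, np.float64(-0.362)) (0.1, 0.65, np.float64(-0.358)) (0.1, 0.7, np.float64(-0.359)) 
(0.2, 0.35, None) (0.2, 0.4, None) (0.2, 0.45, np.float64(-0.488)) (0.2, 0.5, np.float64(-0.422)) (0.2, 0.55, np.float64(-0.388)) (0.2, 0.6, np.float64(-0.37)) (0.2, 0.65, np.float64(-0.366)) (0.2, 0.7, np.float64(-0.369)) 
(0.3, 0.35, None) (0.3, 0.4, None) (0.3, 0.45, None) (0.3, 0.5, None) (0.3, 0.55, None) (0.3, 0.6, None) (0.3, 0.65, None) (0.3, 0.7, None)
```

Call:
arm_command(
  motion=[
    [50,6,38,0,0],
    [50,12,76,0,0],
    [50,18,114,0,0],
    [50,24,152,0,0],
    [50,30,190,0,0],
  ],
)

```text
time: 12.03
position: [0.559, 0.0921, 0.2093]
tool_rot: [3.141, -0.0, -0.002]
ft_force: [0.8, 0.2, 0.4]
grip_width: 0.711
grip_force: 0.0
```

Call:
arm_command(
  motion=[
    [50,6,38,0,0],
    [50,12,76,0,0],
    [50,18,114,0,0],
    [50,24,152,0,0],
    [50,30,190,0,0],
  ],
)

```text
time: 12.45
position: [0.5888, -0.0978, 0.2092]
tool_rot: [3.142, -0.001, -0.003]
ft_force: [0.6, 1.1, 1.1]
grip_width: 0.577
grip_force: 0.0
```

Call:
arm_command(
  motion=[
    [50,6,38,0,0],
    [50,12,76,0,0],
    [50,17,110,0,0],
    [50,17,130,0,0],
    [50,17,139,0,0],
  ],
)

```text
time: 12.87
position: [0.6048, -0.24, 0.2084]
tool_rot: [3.14, -0.01, -0.005]
ft_force: [-0.5, -0.5, -0.2]
grip_width: 0.573
grip_force: 0.0
```

```bash
python3 - <<'E'
from h import *
s=get_state();print(s['position'],s['tool_rot'],s['grip_width'])
im,d=snap('side','s5.png',(340,150,500,310),2.5)
print(tool([.6055,-.235,.110]))
E
```

```text
[ 0.60480242 -0.23998132  0.20838757] [ 3.14035466 -0.01017503 -0.00482477] 0.5729197886828793
[ 0.8 -4.9 98.6]
```

View pics/s5.png

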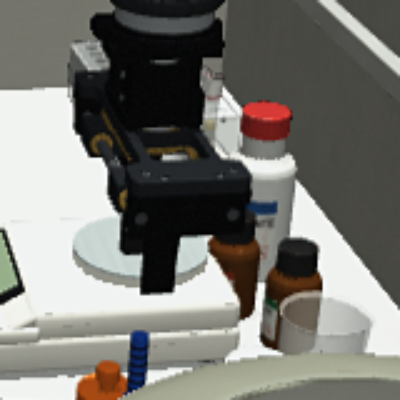

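The fingers (crop 158,290) are above the stylus (138,345), in line given the perspective. Lowering and gripping.

Call:
arm_command(
  motion=[
    [50,0,0,0,0],
    [50,0,0,30,0],
    [50,0,0,60,0],
    [50,0,0,85,0],
    [50,0,0,100,0],
  ],
)

```text
time: 13.33
position: [0.6052, -0.2304, 0.1073]
tool_rot: [-3.138, -0.006, 0.006]
ft_force: [-0.4, -0.7, -0.1]
grip_width: 0.576
grip_force: 0.0
```

Call:
arm_command(
  motion=[
    [0,0,0,0,0],
    [0,0,0,0,0],
    [0,0,0,0,0],
    [0,0,0,0,0],
    [0,0,0,0,0],
  ],
  newtons=40,
)

```text
time: 13.75
position: [0.6075, -0.2347, 0.1124]
tool_rot: [3.141, 0.0, 0.004]
ft_force: [0.1, -0.9, -0.0]
grip_width: 0.285
grip_force: 0.0
```

Call:
arm_command(
  motion=[
    [0,0,0,0,0],
    [0,0,0,0,0],
    [0,0,0,0,0],
    [0,0,0,0,0],
    [0,0,0,0,0],
  ],
)

```text
time: 14.17
position: [0.6069, -0.2351, 0.1114]
tool_rot: [3.141, -0.001, 0.002]
ft_force: [-1.3, -0.7, 4.1]
grip_width: 0.142
grip_force: 40.0
```

Call:
arm_command(
  motion=[
    [0,0,0,-25,0],
    [0,0,0,-60,0],
    [0,0,0,-95,0],
    [0,0,0,-120,0],
    [0,0,0,-120,0],
  ],
)

```text
time: 14.58
position: [0.6092, -0.2357, 0.2372]
tool_rot: [3.138, -0.001, 0.015]
ft_force: [1.3, -0.3, 0.6]
grip_width: 0.136
grip_force: 40.0
```

```bash
python3 - <<'E'
from h import *
im=np.load('top0.npz')['im']
hsv=cv2.cvtColor(im,cv2.COLOR_RGB2HSV)
def cen(m,x0,y0,x1,y1):
    v,u=np.nonzero(m[y0:y1,x0:x1]);return u.mean()+x0,v.mean()+y0,len(u)
o=(hsv[...,1]>110)&(hsv[...,0]<25)
c=cen(o,345,220,367,242);print('button',c,ray('top',c[0],c[1],.044))
dk=(im.max(2)<90);c=cen(dk|o,347,222,365,240);print('ring',c,ray('top',c[0],c[1],.05))
print(im[224:238,349:363].max(2))
s=get_state();print(s['position'],s['grip_force'])
im,d=snap('side');P=cloud('side',d).reshape(-1,3)
q=P[(abs(P[:,0]-.606)<.03)&(abs(P[:,1]+.235)<.03)&(P[:,2]>.1)&(P[:,2]<.2)]
for a in np.arange(.1,.2,.01):
    w=q[(q[:,2]>=a)&(q[:,2]<a+.01)]; print(a.round(2),len(w),w.mean(0).round(4) if len(w) else '')
E
```

```text
button (np.float64(354.95238095238096), np.float64(230.8095238095238), 21) [ 0.5261 -0.0272  0.044 ]
ring (np.float64(354.21794871794873), np.float64(228.66666666666666), 78) [ 0.5298 -0.0251  0.05  ]
[[ 92  95  95  91 106 127 124 122 121 119 120 119 120 118]
 [129 126 130 131 128 125 126 124 123 125 121 120 120 120]
 [121 123 127 103  38  12   8  18  73 125 122 121 119 118]
 [120 126  95  21  37  70  90  70   6  40 104 124 120 119]
 [123 112  66  61  97  64  36  71  81  31  73 127 121 121]
 [123  94  45  79  88 128 119  81  59  49  43 106 124 121]
 [127  94  43 106 125 122 120 123 102  53  51 106 123 119]
 [125  94  44  92 107 120 120 124 113  62  53 108 123 119]
 [125 101  40  82 123 124 122 115  73  27  69 127 122 119]
 [121 126 101  23  63 107 104  90  20  38  95 123 121 119]
 [120 122 127 100  15  26  26  14  38  93 127 121 120 119]
 [120 120 121 125 129 120  91 107 132 128 123 119 119 118]
 [120 118 120 120 120 123 124 123 122 119 118 119 119 120]
 [119 119 120 119 120 119 120 120 118 119 118 122 119 117]]
[ 0.60924787 -0.23569708  0.23717153] 39.999818284995854
0.1 0 
0.11 0 
0.12 0 
0.13 4 [ 0.6088 -0.237   0.1382]
0.14 10 [ 0.6093 -0.2391  0.1458]
0.15 16 [ 0.6088 -0.2392  0.1559]
0.16 18 [ 0.6085 -0.2398  0.1663]
0.17 28 [ 0.6083 -0.2402  0.1747]
0.18 33 [ 0.6079 -0.2401  0.185 ]
0.19 27 [ 0.6084 -0.2403  0.1954]
```

Call:
arm_command(
  motion=[
    [0,-15,-40,0,0],
    [0,-30,-80,0,0],
    [0,-45,-120,0,0],
    [0,-60,-160,0,0],
    [0,-75,-195,0,0],
  ],
)

```text
time: 15.05
position: [0.5299, -0.0387, 0.2285]
tool_rot: [-3.141, 0.001, 0.004]
ft_force: [1.7, 1.2, -0.4]
grip_width: 0.141
grip_force: 40.0
```

Call:
arm_command(
  motion=[
    [0,-5,-13,0,0],
    [0,-5,-13,20,0],
    [0,-5,-13,40,0],
    [0,-5,-13,48,0],
    [0,-5,-13,48,0],
  ],
)

```text
time: 15.47
position: [0.5244, -0.0276, 0.1791]
tool_rot: [-3.141, 0.001, 0.01]
ft_force: [0.4, 0.5, -0.5]
grip_width: 0.139
grip_force: 40.0
```

Call:
arm_command(
  motion=[
    [0,0,0,0,0],
    [0,0,0,0,0],
    [0,0,0,0,0],
  ],
)

```text
time: 15.72
position: [0.5275, -0.0277, 0.1835]
tool_rot: [3.142, -0.002, 0.002]
ft_force: [0.1, -0.2, -0.1]
grip_width: 0.14
grip_force: 40.0
```

```bash
python3 - <<'E'
from h import *
s=get_state();print(s['position'],s['tool_rot'])
im,d=snap('side','s6.png',(290,190,430,310),4);P=cloud('side',d).reshape(-1,3)
q=P[(abs(P[:,0]-.527)<.02)&(abs(P[:,1]+.027)<.02)&(P[:,2]>.055)&(P[:,2]<.17)]
for a in np.arange(.06,.17,.01):
    w=q[(q[:,2]>=a)&(q[:,2]<a+.01)]; print(a.round(2),len(w),w.mean(0).round(4) if len(w) else '')
p=camera_params('side');K=np.array(p['intrinsics']);E=np.linalg.inv(np.array(p['extrinsics']))
for x in ([.527,-.027,.05],[*s['position'][:2],s['position'][2]-.1014]):
    c=E[:3,:3]@x+E[:3,3];c=K@c;print('proj',((c[:2]/c[2])-[290,190])*4)
E
```

```text
[ 0.52750163 -0.0276999   0.18346156] [ 3.14151322e+00 -1.64659761e-03  2.42544428e-03]
0.06 0 
0.07 0 
0.08 5 [ 0.5267 -0.0301  0.0871]
0.09 8 [ 0.5262 -0.0314  0.0957]
0.1 8 [ 0.5266 -0.0311  0.1049]
0.11 21 [ 0.5265 -0.0322  0.1157]
0.12 23 [ 0.5271 -0.0317  0.1258]
0.13 18 [ 0.526  -0.0329  0.1362]
0.14 21 [ 0.5265 -0.0327  0.1447]
0.15 22 [ 0.5262 -0.0331  0.1547]
0.16 32 [ 0.5266 -0.0335  0.1636]
0.17 0 
proj [173.14363496 333.88963035]
proj [175.07646872 281.39870045]
```

View pics/s6.png

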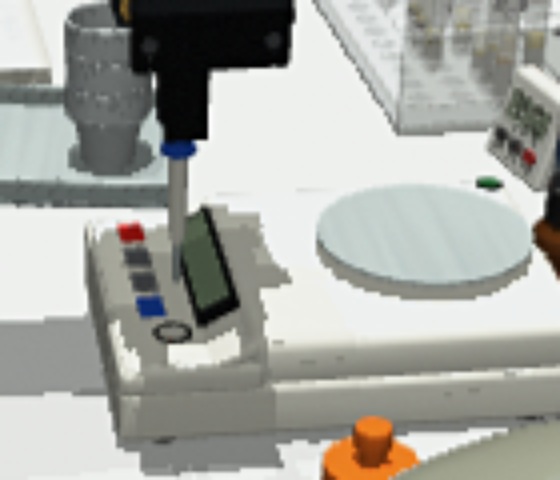

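The tip (crop 177,281) is directly above the well ring (173,332), and the projection of the well estimate agrees. Pressing.

Call:
arm_command(
  motion=[
    [0,0,0,15,0],
    [0,0,0,28,0],
    [0,0,0,34,0],
    [0,0,0,36,0],
    [0,0,0,37,0],
  ],
)

```text
time: 16.18
position: [0.5269, -0.0275, 0.1457]
tool_rot: [3.142, -0.001, 0.0]
ft_force: [0.3, -0.2, -0.1]
grip_width: 0.14
grip_force: 40.0
```

Call:
arm_command(
  motion=[
    [0,0,0,2,0],
    [0,0,0,4,0],
    [0,0,0,5,0],
    [0,0,0,5,0],
    [0,0,0,5,0],
  ],
)

```text
time: 16.6
position: [0.5273, -0.0274, 0.1413]
tool_rot: [3.141, -0.001, 0.002]
ft_force: [-0.2, -0.8, 4.7]
grip_width: 0.139
grip_force: 40.0
```

Call:
arm_command(
  motion=[
    [0,0,0,1,0],
    [0,0,0,2,0],
    [0,0,0,2,0],
    [0,0,0,2,0],
  ],
)

```text
time: 16.93
position: [0.5278, -0.0274, 0.1407]
tool_rot: [3.141, -0.001, 0.004]
ft_force: [-2.9, 0.2, 13.0]
grip_width: 0.137
grip_force: 40.0
```

Call:
arm_command(
  motion=[
    [0,0,0,-10,0],
    [0,0,0,-30,0],
    [0,0,0,-60,0],
    [0,0,0,-92,0],
    [0,0,0,-92,0],
  ],
)

```text
time: 17.35
position: [0.5301, -0.0273, 0.2368]
tool_rot: [3.14, -0.001, 0.016]
ft_force: [1.0, -0.3, 0.8]
grip_width: 0.135
grip_force: 40.0
```

Call:
arm_command(
  motion=[
    [0,15,40,0,0],
    [0,30,80,0,0],
    [0,45,120,0,0],
    [0,60,160,0,0],
    [0,75,195,0,0],
  ],
)

```text
time: 17.77
position: [0.6015, -0.2241, 0.2302]
tool_rot: [3.141, -0.001, -0.001]
ft_force: [1.3, -0.2, 0.5]
grip_width: 0.138
grip_force: 40.0
```

Call:
arm_command(
  motion=[
    [0,5,13,0,0],
    [0,5,13,0,0],
    [0,5,13,0,0],
    [0,5,13,0,0],
  ],
)

```text
time: 18.1
position: [0.6064, -0.2329, 0.2302]
tool_rot: [-3.14, -0.002, 0.001]
ft_force: [-0.5, 0.6, 1.3]
grip_width: 0.139
grip_force: 40.0
```

```bash
python3 - <<'E'
from h import *
s=get_state();print(s['position'],s['tool_rot'])
im,d=snap('side','s7.png',(350,180,450,320),4);P=cloud('side',d).reshape(-1,3)
q=P[(abs(P[:,0]-.606)<.03)&(abs(P[:,1]+.235)<.03)&(P[:,2]>.1)&(P[:,2]<.2)]
for a in np.arange(.1,.2,.01):
    w=q[(q[:,2]>=a)&(q[:,2]<a+.01)]; print(a.round(2),len(w),w.mean(0).round(4) if len(w) else '')
E
```

```text
[ 0.60640004 -0.23285309  0.23017138] [-3.14003471e+00 -2.32863284e-03  8.54417405e-04]
0.1 0 
0.11 0 
0.12 0 
0.13 12 [ 0.6054 -0.2348  0.1363]
0.14 15 [ 0.6053 -0.2352  0.146 ]
0.15 12 [ 0.6044 -0.2351  0.1554]
0.16 29 [ 0.6049 -0.2371  0.165 ]
0.17 24 [ 0.6041 -0.2374  0.1749]
0.18 30 [ 0.6053 -0.2367  0.1844]
0.19 31 [ 0.6042 -0.237   0.1947]
```

View pics/s7.png

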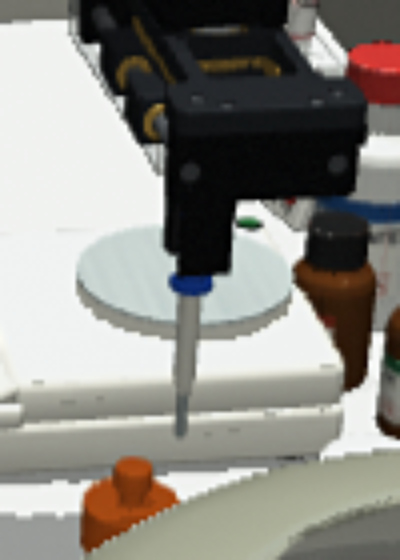

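The stylus hangs straight from the grip (collar at crop 190,283, tip at 180,435). Lowering it into the tube.

Call:
arm_command(
  motion=[
    [0,0,0,0,0],
    [0,0,0,15,0],
    [0,0,0,30,0],
    [0,0,0,45,0],
    [0,0,0,60,0],
  ],
)

```text
time: 18.57
position: [0.6065, -0.2335, 0.1706]
tool_rot: [3.141, 0.002, 0.001]
ft_force: [-0.8, -0.2, -1.1]
grip_width: 0.135
grip_force: 40.0
```

Call:
arm_command(
  motion=[
    [0,0,0,20,0],
    [0,0,0,40,0],
    [0,0,0,54,0],
    [0,0,0,58,0],
    [0,0,0,58,0],
  ],
)

```text
time: 18.98
position: [0.6061, -0.234, 0.1124]
tool_rot: [-3.141, -0.001, 0.001]
ft_force: [-0.4, 0.6, -0.4]
grip_width: 0.14
grip_force: 40.0
```

Call:
arm_command(
  motion=[
    [50,0,0,0,0],
    [50,0,0,0,0],
    [50,0,0,0,0],
    [50,0,0,0,0],
    [50,0,0,0,0],
  ],
)

```text
time: 19.4
position: [0.6066, -0.235, 0.113]
tool_rot: [3.141, -0.001, 0.001]
ft_force: [0.4, -0.2, -0.1]
grip_width: 0.43
grip_force: 0.0
```

Call:
arm_command(
  motion=[
    [50,0,0,0,0],
    [50,0,0,-30,0],
    [50,0,0,-65,0],
    [50,0,0,-85,0],
    [50,0,0,-85,0],
  ],
)

```text
time: 19.82
position: [0.6094, -0.2357, 0.2038]
tool_rot: [3.138, -0.001, 0.014]
ft_force: [1.8, -0.4, -0.0]
grip_width: 0.567
grip_force: 0.0
```

```bash
python3 - <<'E'
from h import *
s=get_state();print(s['position'],s['tool_rot'])
im,d=snap('side');P=cloud('side',d).reshape(-1,3)
q=P[(abs(P[:,0]-.606)<.03)&(abs(P[:,1]+.235)<.03)&(P[:,2]>.095)&(P[:,2]<.16)]
print('stylus',len(q),q.min(0).round(4),q.max(0).round(4),q.mean(0).round(4))
im,d=snap('top');P=cloud('top',d).reshape(-1,3)
q=P[(abs(P[:,0]-.48)<.07)&(abs(P[:,1]+.23)<.07)&(P[:,2]>.04)&(P[:,2]<.06)];print('knob',len(q),q.mean(0),q.min(0),q.max(0))
print('to weight',tool([q[:,0].mean(),q[:,1].mean(),.045]))
E
```

```text
[ 0.60939535 -0.23569063  0.20382468] [ 3.13798215e+00 -8.63877715e-04  1.44800275e-02]
stylus 169 [ 0.5991 -0.2454  0.0962] [ 0.6121 -0.2317  0.145 ] [ 0.6047 -0.239   0.1231]
knob 67 [ 0.47476386 -0.23759325  0.0495827 ] [ 0.46605611 -0.24792952  0.04046397] [ 0.48439053 -0.22879354  0.05560908]
to weight [-132.5    2.5  153.4]
```

Call:
arm_command(
  motion=[
    [50,-30,1,0,0],
    [50,-60,2,0,0],
    [50,-90,3,0,0],
    [50,-118,3,0,0],
    [50,-131,3,0,0],
  ],
)

```text
time: 20.33
position: [0.4709, -0.2382, 0.1955]
tool_rot: [-3.141, 0.004, 0.008]
ft_force: [-0.3, -0.4, 0.4]
grip_width: 0.573
grip_force: 0.0
```

Call:
arm_command(
  motion=[
    [50,0,0,0,0],
    [50,0,0,35,0],
    [50,0,0,70,0],
    [50,0,0,100,0],
    [50,0,0,120,0],
  ],
)

```text
time: 20.75
position: [0.4738, -0.2364, 0.0733]
tool_rot: [-3.139, -0.0, 0.007]
ft_force: [0.2, -0.0, 0.3]
grip_width: 0.576
grip_force: 0.0
```

```bash
python3 - <<'E'
from h import *
s=get_state();print(s['position'],s['tool_rot'])
im,d=snap('side','s8.png',(240,280,400,400),4);P=cloud('side',d).reshape(-1,3)
q=P[(abs(P[:,0]-.48)<.07)&(abs(P[:,1]+.23)<.07)&(P[:,2]>.039)&(P[:,2]<.057)];print('knob',len(q),q.mean(0),q.min(0),q.max(0))
E
```

```text
[ 0.47377012 -0.23642689  0.07331673] [-3.13881253e+00 -2.58511850e-04  6.91143525e-03]
knob 29 [ 0.47237806 -0.24558931  0.04342204] [ 0.46514927 -0.2511431   0.03932542] [ 0.48312616 -0.23517564  0.05149951]
```

View pics/s8.png

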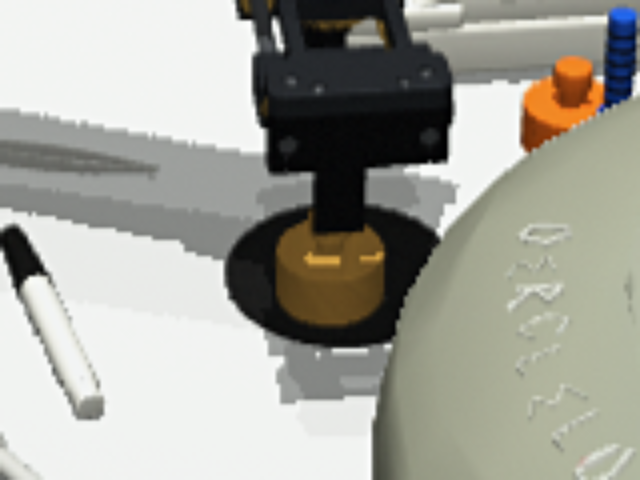

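The finger (crop 340,200) is over the brass knob and centred on the weight (330,270). Lowering and gripping.

Call:
arm_command(
  motion=[
    [50,0,0,10,0],
    [50,0,0,20,0],
    [50,0,0,27,0],
    [50,0,0,30,0],
    [50,0,0,30,0],
  ],
)

```text
time: 21.22
position: [0.4755, -0.2378, 0.0474]
tool_rot: [3.142, -0.001, -0.0]
ft_force: [0.3, 0.9, -0.4]
grip_width: 0.575
grip_force: 0.0
```

Call:
arm_command(
  motion=[
    [0,0,0,0,0],
    [0,0,0,0,0],
    [0,0,0,0,0],
    [0,0,0,0,0],
    [0,0,0,0,0],
  ],
  newtons=45,
)

```text
time: 21.63
position: [0.4756, -0.238, 0.0479]
tool_rot: [3.141, -0.001, 0.001]
ft_force: [0.0, 0.6, -0.6]
grip_width: 0.286
grip_force: 0.0
```

Call:
arm_command(
  motion=[
    [0,0,0,0,0],
    [0,0,0,0,0],
    [0,0,0,0,0],
  ],
)

```text
time: 21.88
position: [0.4756, -0.2383, 0.0478]
tool_rot: [3.141, -0.001, 0.001]
ft_force: [0.4, -1.7, 1.3]
grip_width: 0.21
grip_force: 45.0
```

Call:
arm_command(
  motion=[
    [0,0,0,-15,0],
    [0,0,0,-45,0],
    [0,0,0,-80,0],
    [0,0,0,-115,0],
    [0,0,0,-130,0],
  ],
)

```text
time: 22.3
position: [0.4768, -0.2381, 0.1813]
tool_rot: [3.14, -0.001, 0.007]
ft_force: [1.9, -0.2, -3.1]
grip_width: 0.212
grip_force: 45.0
```

Call:
arm_command(
  motion=[
    [0,15,-20,0,0],
    [0,40,-53,0,0],
    [0,65,-86,0,0],
    [0,90,-120,0,0],
    [0,115,-153,0,0],
  ],
)

```text
time: 22.72
position: [0.59, -0.0833, 0.1763]
tool_rot: [-3.141, 0.002, 0.004]
ft_force: [0.6, 0.3, -4.7]
grip_width: 0.211
grip_force: 45.0
```

Call:
arm_command(
  motion=[
    [0,25,-33,0,0],
    [0,50,-66,0,0],
    [0,70,-93,0,0],
    [0,80,-105,0,0],
    [0,81,-108,0,0],
  ],
)

```text
time: 23.13
position: [0.6717, 0.0289, 0.1754]
tool_rot: [-3.137, -0.009, 0.004]
ft_force: [-0.2, 0.3, -4.2]
grip_width: 0.215
grip_force: 45.0
```

```bash
python3 - <<'E'
from h import *
s=get_state();print(s['position'],s['tool_rot'],s['ft_force'],s['grip_force'],s['grip_width'])
im,d=snap('side','s9.png',(330,130,490,270),4);P=cloud('side',d).reshape(-1,3)
q=P[(abs(P[:,0]-.671)<.04)&(abs(P[:,1]-.023)<.04)&(P[:,2]>.09)&(P[:,2]<.155)];print('wt',len(q),q.mean(0),q.min(0),q.max(0))
print(tool([.6713,.0231,.1208]))
E
```

```text
[0.67169207 0.02889649 0.17536163] [-3.13744883 -0.00946665  0.0037465 ] [-0.15649147  0.30114784 -4.20750449] 44.999075531959534 0.2152520744853651
wt 217 [0.66640466 0.00988086 0.14425165] [ 0.64533207 -0.00086597  0.13211452] [0.69422535 0.03391569 0.15485536]
[ 0.6  3.9 54.5]
```

View pics/s9.png

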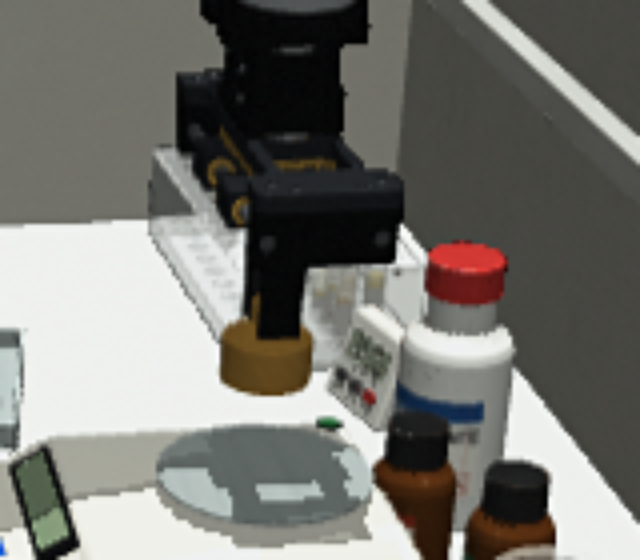

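The weight hangs upright at crop (265,355), above the pan (265,475). Lowering onto the pan.

Call:
arm_command(
  motion=[
    [0,0,0,0,0],
    [0,0,0,20,0],
    [0,0,0,40,0],
    [0,0,0,51,0],
    [0,0,0,51,0],
  ],
)

```text
time: 23.6
position: [0.6683, 0.0201, 0.1227]
tool_rot: [3.14, -0.005, -0.012]
ft_force: [-0.7, -0.9, -5.8]
grip_width: 0.211
grip_force: 45.0
```

Call:
arm_command(
  motion=[
    [0,0,0,2,0],
    [0,0,0,3,0],
    [0,0,0,3,0],
    [0,0,0,3,0],
  ],
)

```text
time: 23.93
position: [0.672, 0.0228, 0.1248]
tool_rot: [3.141, -0.001, 0.003]
ft_force: [-0.3, 0.9, -4.4]
grip_width: 0.214
grip_force: 45.0
```

Call:
arm_command(
  motion=[
    [0,0,0,2,0],
    [0,0,0,3,0],
    [0,0,0,3,0],
    [0,0,0,3,0],
  ],
)

```text
time: 24.27
position: [0.6717, 0.023, 0.1209]
tool_rot: [-3.142, 0.001, -0.001]
ft_force: [0.0, 0.6, -3.1]
grip_width: 0.21
grip_force: 45.0
```

Call:
arm_command(
  motion=[
    [0,0,0,1,0],
    [0,0,0,1,0],
    [0,0,0,1,0],
    [0,0,0,1,0],
  ],
)

```text
time: 24.6
position: [0.6717, 0.023, 0.1209]
tool_rot: [3.141, -0.001, 0.002]
ft_force: [-3.6, 0.3, 5.7]
grip_width: 0.218
grip_force: 45.0
```

Contact at the expected height. Release and rise.

Call:
arm_command(
  motion=[
    [50,0,0,0,0],
    [50,0,0,-1,0],
    [50,0,0,-1,0],
    [50,0,0,-1,0],
    [50,0,0,-1,0],
  ],
)

```text
time: 25.02
position: [0.6714, 0.0228, 0.1203]
tool_rot: [3.142, -0.001, -0.0]
ft_force: [-0.3, -0.8, 0.3]
grip_width: 0.504
grip_force: 0.0
```

Call:
arm_command(
  motion=[
    [50,0,0,0,0],
    [50,0,0,-25,0],
    [50,0,0,-55,0],
    [50,0,0,-80,0],
    [50,0,0,-80,0],
  ],
)

```text
time: 25.43
position: [0.6745, 0.0235, 0.207]
tool_rot: [-3.141, 0.001, -0.016]
ft_force: [1.2, -0.2, 0.5]
grip_width: 0.576
grip_force: 0.0
```

```bash
python3 - <<'E'
from h import *
s=get_state();print(s['position'],s['tool_rot'],s['ft_force'])
im,d=snap('side','s10.png',(330,160,490,300),3);P=cloud('side',d).reshape(-1,3)
q=P[(abs(P[:,0]-.671)<.04)&(abs(P[:,1]-.023)<.04)&(P[:,2]>.085)&(P[:,2]<.135)];print('wt',len(q),q.mean(0),q.min(0),q.max(0))
print(tool([.6066,-.235,.2]))
E
```

```text
[0.67446809 0.02345528 0.20702052] [-3.14117440e+00  8.55745443e-04 -1.57242404e-02] [ 1.20500206 -0.24880663  0.50894998]
wt 389 [0.66812946 0.01136721 0.10271702] [ 0.64644189 -0.00669404  0.08512076] [0.69394583 0.04418849 0.12670541]
[-66.7 258.3   3.8]
```

View pics/s10.png

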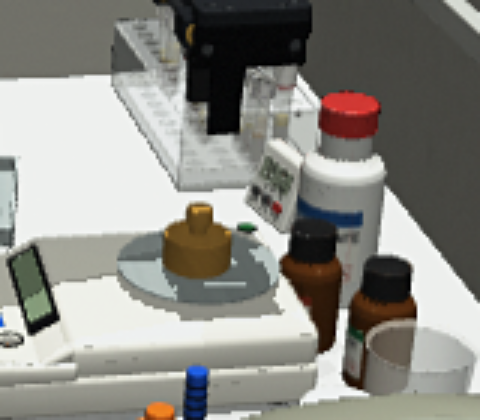

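The weight stands upright in the middle of the pan (crop 198,245). Back to the stylus.

Call:
arm_command(
  motion=[
    [50,-9,38,0,0],
    [50,-18,76,0,0],
    [50,-27,114,0,0],
    [50,-36,152,0,0],
    [50,-45,190,0,0],
  ],
)

```text
time: 25.9
position: [0.625, -0.1688, 0.1992]
tool_rot: [-3.141, 0.0, 0.003]
ft_force: [0.3, -0.7, 0.2]
grip_width: 0.576
grip_force: 0.0
```

Call:
arm_command(
  motion=[
    [50,-10,35,0,0],
    [50,-20,60,0,0],
    [50,-20,68,0,0],
    [50,-20,68,0,0],
    [50,-20,68,0,0],
  ],
)

```text
time: 26.32
position: [0.6061, -0.2342, 0.1995]
tool_rot: [-3.14, 0.001, 0.002]
ft_force: [0.4, 0.5, -0.4]
grip_width: 0.572
grip_force: 0.0
```

```bash
python3 - <<'E'
from h import *
print(get_state()['position'],tool([.6066,-.235,.1114]))
im,d=snap('top');P=cloud('top',d).reshape(-1,3)
q=P[(abs(P[:,0]-.671)<.06)&(abs(P[:,1]-.023)<.06)&(P[:,2]>.112)&(P[:,2]<.14)];print('knob',len(q),q.mean(0))
E
```

```text
[ 0.60612623 -0.23424624  0.19954532] [ 0.6  0.9 88.1]
knob 70 [0.66997084 0.022463   0.12281216]
```

Call:
arm_command(
  motion=[
    [50,0,0,30,0],
    [50,0,0,60,0],
    [50,0,0,80,0],
    [50,0,0,88,0],
    [50,0,0,88,0],
  ],
)

```text
time: 26.78
position: [0.6054, -0.2321, 0.11]
tool_rot: [-3.139, -0.005, 0.006]
ft_force: [0.1, 0.7, -0.3]
grip_width: 0.573
grip_force: 0.0
```

Call:
arm_command(
  motion=[
    [0,0,0,0,0],
    [0,0,0,0,0],
    [0,0,0,0,0],
    [0,0,0,0,0],
    [0,0,0,0,0],
  ],
  newtons=40,
)

```text
time: 27.2
position: [0.6068, -0.2353, 0.1137]
tool_rot: [3.141, -0.001, 0.003]
ft_force: [-0.2, -0.3, 0.2]
grip_width: 0.281
grip_force: 0.0
```

Call:
arm_command(
  motion=[
    [0,0,0,0,0],
    [0,0,0,0,0],
    [0,0,0,0,0],
    [0,0,0,0,0],
    [0,0,0,0,0],
  ],
)

```text
time: 27.62
position: [0.6064, -0.2353, 0.1129]
tool_rot: [3.141, -0.001, 0.001]
ft_force: [-0.5, -0.2, 2.6]
grip_width: 0.135
grip_force: 40.0
```

Call:
arm_command(
  motion=[
    [0,0,0,-25,0],
    [0,0,0,-60,0],
    [0,0,0,-95,0],
    [0,0,0,-120,0],
    [0,0,0,-120,0],
  ],
)

```text
time: 28.03
position: [0.6092, -0.2358, 0.2395]
tool_rot: [3.138, -0.001, 0.016]
ft_force: [0.8, -0.8, 0.1]
grip_width: 0.137
grip_force: 40.0
```

Call:
arm_command(
  motion=[
    [0,-15,-40,0,0],
    [0,-30,-80,0,0],
    [0,-45,-120,0,0],
    [0,-60,-160,0,0],
    [0,-75,-195,0,0],
  ],
)

```text
time: 28.45
position: [0.5304, -0.0388, 0.2317]
tool_rot: [-3.141, 0.001, 0.001]
ft_force: [0.9, 1.7, -0.4]
grip_width: 0.14
grip_force: 40.0
```

Call:
arm_command(
  motion=[
    [0,-5,-13,0,0],
    [0,-5,-13,20,0],
    [0,-5,-13,40,0],
    [0,-5,-13,48,0],
    [0,-5,-13,48,0],
  ],
)

```text
time: 28.87
position: [0.5248, -0.0278, 0.182]
tool_rot: [-3.141, 0.001, 0.008]
ft_force: [-0.2, 0.4, -0.5]
grip_width: 0.139
grip_force: 40.0
```

Call:
arm_command(
  motion=[
    [0,0,0,0,0],
    [0,0,0,0,0],
    [0,0,0,0,0],
  ],
)

```text
time: 29.12
position: [0.5274, -0.0279, 0.1856]
tool_rot: [3.141, -0.002, 0.003]
ft_force: [-0.2, -0.1, -0.2]
grip_width: 0.142
grip_force: 40.0
```

```bash
python3 - <<'E'
from h import *
s=get_state();print(s['position'],s['tool_rot'])
im,d=snap('side','s11.png',(290,190,430,310),4);P=cloud('side',d).reshape(-1,3)
q=P[(abs(P[:,0]-.527)<.02)&(abs(P[:,1]+.027)<.02)&(P[:,2]>.055)&(P[:,2]<.17)]
for a in np.arange(.07,.17,.02):
    w=q[(q[:,2]>=a)&(q[:,2]<a+.02)]; print(a.round(2),len(w),w.mean(0).round(4) if len(w) else '')
E
```

```text
[ 0.52742128 -0.02788347  0.18559171] [ 3.14147931e+00 -1.53440525e-03  2.77583835e-03]
0.07 5 [ 0.5273 -0.0293  0.0876]
0.09 24 [ 0.5273 -0.0304  0.0997]
0.11 38 [ 0.5268 -0.0324  0.1208]
0.13 44 [ 0.5264 -0.0325  0.1398]
0.15 58 [ 0.5265 -0.0333  0.1609]
```

View pics/s11.png

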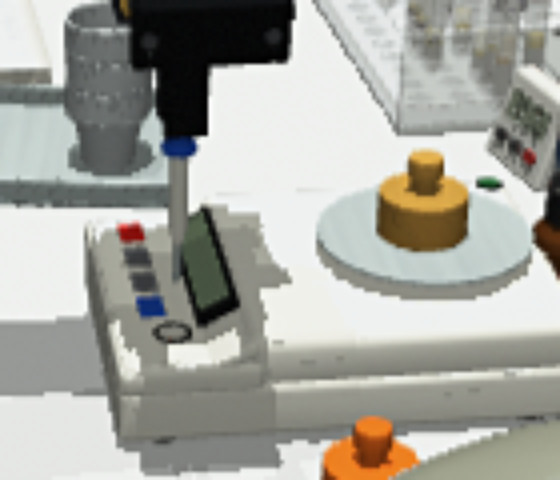

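The tip (177,280) is above the well (173,332) and the weight stands on the pan (423,205). Pressing. This was the last picture allowed, so I rely on depth numbers from here.

Call:
arm_command(
  motion=[
    [0,0,0,15,0],
    [0,0,0,28,0],
    [0,0,0,34,0],
    [0,0,0,36,0],
    [0,0,0,37,0],
  ],
)

```text
time: 29.58
position: [0.5267, -0.0277, 0.1477]
tool_rot: [-3.142, 0.001, -0.0]
ft_force: [-0.7, -0.4, -0.3]
grip_width: 0.136
grip_force: 40.0
```

Call:
arm_command(
  motion=[
    [0,0,0,2,0],
    [0,0,0,4,0],
    [0,0,0,5,0],
    [0,0,0,5,0],
    [0,0,0,5,0],
  ],
)

```text
time: 30.0
position: [0.5272, -0.0276, 0.1433]
tool_rot: [3.141, -0.001, 0.003]
ft_force: [-0.3, 0.3, 3.7]
grip_width: 0.136
grip_force: 40.0
```

Call:
arm_command(
  motion=[
    [0,0,0,1,0],
    [0,0,0,2,0],
    [0,0,0,2,0],
    [0,0,0,2,0],
  ],
)

```text
time: 30.33
position: [0.5276, -0.0276, 0.1423]
tool_rot: [3.141, -0.001, 0.004]
ft_force: [-1.0, 0.6, 9.4]
grip_width: 0.135
grip_force: 40.0
```

Fully pressed (9.4 N). Now I return the stylus.

Call:
arm_command(
  motion=[
    [0,0,0,-10,0],
    [0,0,0,-30,0],
    [0,0,0,-60,0],
    [0,0,0,-92,0],
    [0,0,0,-92,0],
  ],
)

```text
time: 30.75
position: [0.5296, -0.0275, 0.2388]
tool_rot: [3.14, -0.001, 0.015]
ft_force: [1.4, 0.7, -0.1]
grip_width: 0.135
grip_force: 40.0
```

Call:
arm_command(
  motion=[
    [0,15,40,0,0],
    [0,30,80,0,0],
    [0,45,120,0,0],
    [0,60,160,0,0],
    [0,75,195,0,0],
  ],
)

```text
time: 31.17
position: [0.6011, -0.2242, 0.2322]
tool_rot: [3.141, -0.001, -0.002]
ft_force: [1.3, -0.1, 0.5]
grip_width: 0.142
grip_force: 40.0
```

Call:
arm_command(
  motion=[
    [0,5,13,0,0],
    [0,5,13,0,0],
    [0,5,13,0,0],
    [0,5,13,0,0],
    [0,5,13,0,0],
  ],
)

```text
time: 31.58
position: [0.6063, -0.2326, 0.2327]
tool_rot: [-3.141, -0.004, 0.0]
ft_force: [0.5, 0.5, -0.4]
grip_width: 0.139
grip_force: 40.0
```

```bash
python3 - <<'E'
from h import *
s=get_state();print(s['position'],s['tool_rot'])
im,d=snap('side');P=cloud('side',d).reshape(-1,3)
q=P[(abs(P[:,0]-.606)<.03)&(abs(P[:,1]+.235)<.03)&(P[:,2]>.1)&(P[:,2]<.2)]
for a in np.arange(.12,.2,.02):
    w=q[(q[:,2]>=a)&(q[:,2]<a+.02)]; print(a.round(2),len(w),w.mean(0).round(4) if len(w) else '')
E
```

```text
[ 0.60631911 -0.23263704  0.23273656] [-3.14080904e+00 -4.09198564e-03  5.20145571e-07]
0.12 12 [ 0.6058 -0.2351  0.1359]
0.14 29 [ 0.605  -0.2351  0.1501]
0.16 54 [ 0.6052 -0.2366  0.1704]
0.18 57 [ 0.6048 -0.2369  0.1897]
0.2 0
```

Call:
arm_command(
  motion=[
    [0,0,0,0,0],
    [0,0,0,15,0],
    [0,0,0,30,0],
    [0,0,0,45,0],
    [0,0,0,60,0],
  ],
)

```text
time: 32.05
position: [0.6063, -0.2343, 0.1724]
tool_rot: [3.141, 0.001, 0.001]
ft_force: [0.4, -0.4, -0.5]
grip_width: 0.138
grip_force: 40.0
```

Call:
arm_command(
  motion=[
    [0,0,0,20,0],
    [0,0,0,40,0],
    [0,0,0,54,0],
    [0,0,0,58,0],
    [0,0,0,58,0],
  ],
)

```text
time: 32.47
position: [0.6058, -0.2345, 0.1141]
tool_rot: [-3.141, -0.0, 0.002]
ft_force: [0.1, 0.4, -0.3]
grip_width: 0.14
grip_force: 40.0
```

Call:
arm_command(
  motion=[
    [50,0,0,0,0],
    [50,0,0,0,0],
    [50,0,0,0,0],
    [50,0,0,0,0],
    [50,0,0,0,0],
  ],
)

```text
time: 32.88
position: [0.6065, -0.2352, 0.115]
tool_rot: [3.141, -0.001, 0.001]
ft_force: [0.3, 0.1, -0.4]
grip_width: 0.432
grip_force: 0.0
```

Call:
arm_command(
  motion=[
    [50,0,0,0,0],
    [50,0,0,-30,0],
    [50,0,0,-65,0],
    [50,0,0,-88,0],
    [50,0,0,-88,0],
  ],
)

```text
time: 33.3
position: [0.6094, -0.2359, 0.2093]
tool_rot: [3.138, -0.001, 0.015]
ft_force: [0.4, 0.1, 1.2]
grip_width: 0.569
grip_force: 0.0
```

```bash
python3 - <<'E'
from h import *
s=get_state();print(s['position'],s['tool_rot'])
im,d=snap('side');P=cloud('side',d).reshape(-1,3)
q=P[(abs(P[:,0]-.606)<.03)&(abs(P[:,1]+.235)<.03)&(P[:,2]>.095)&(P[:,2]<.16)]
print('stylus',len(q),q.min(0).round(4),q.max(0).round(4),q.mean(0).round(4))
im,d=snap('top');P=cloud('top',d).reshape(-1,3)
q=P[(abs(P[:,0]-.671)<.06)&(abs(P[:,1]-.023)<.06)&(P[:,2]>.112)&(P[:,2]<.14)];print('knob',len(q),q.mean(0),q.min(0),q.max(0))
# pad: dark pixels near, at z 3mm
m=(im.max(2)<75)[215:295,395:480].astype(np.uint8);cv2.imwrite
n,l,st,c=cv2.connectedComponentsWithStats(m);i=1+st[1:,4].argmax();u,v,w,h,A=st[i];print('pad px',395+u,215+v,w,h,A,ray('top',395+u+(w-1)/2,215+v+(h-1)/2,.003))
E
```

```text
[ 0.60940226 -0.23593661  0.20929677] [ 3.13771270e+00 -9.60845382e-04  1.54397972e-02]
stylus 171 [ 0.5989 -0.2454  0.0977] [ 0.6137 -0.2317  0.1445] [ 0.605  -0.2397  0.1234]
knob 72 [0.66986253 0.02254673 0.12270861] [0.66140271 0.01343218 0.11309102] [0.68194695 0.03113497 0.12735951]
pad px 414 231 47 47 1746 [ 0.4838 -0.2197  0.003 ]
```

Call:
arm_command(
  motion=[
    [50,9,-38,0,0],
    [50,18,-76,0,0],
    [50,27,-114,0,0],
    [50,36,-152,0,0],
    [50,45,-190,0,0],
  ],
)

```text
time: 33.82
position: [0.6505, -0.0435, 0.2007]
tool_rot: [-3.141, 0.001, 0.004]
ft_force: [0.6, -0.3, 0.2]
grip_width: 0.577
grip_force: 0.0
```

Call:
arm_command(
  motion=[
    [50,10,-35,0,0],
    [50,20,-60,0,0],
    [50,20,-68,0,0],
    [50,20,-68,0,0],
    [50,20,-68,0,0],
  ],
)

```text
time: 34.23
position: [0.6706, 0.022, 0.2011]
tool_rot: [3.14, -0.0, -0.004]
ft_force: [0.2, -0.7, -0.8]
grip_width: 0.578
grip_force: 0.0
```

Call:
arm_command(
  motion=[
    [50,0,0,0,0],
    [50,0,0,20,0],
    [50,0,0,40,0],
    [50,0,0,50,0],
    [50,0,0,50,0],
  ],
)

```text
time: 34.65
position: [0.6694, 0.02, 0.1493]
tool_rot: [3.14, -0.006, -0.009]
ft_force: [0.7, -0.0, -0.4]
grip_width: 0.573
grip_force: 0.0
```

Call:
arm_command(
  motion=[
    [50,0,0,0,0],
    [50,0,0,0,0],
    [50,0,0,0,0],
  ],
)

```text
time: 34.9
position: [0.6722, 0.0226, 0.1541]
tool_rot: [3.142, -0.002, 0.004]
ft_force: [0.5, 0.2, -0.2]
grip_width: 0.576
grip_force: 0.0
```

Call:
arm_command(
  motion=[
    [50,0,0,10,0],
    [50,0,0,20,0],
    [50,0,0,29,0],
    [50,0,0,33,0],
    [50,0,0,33,0],
  ],
)

```text
time: 35.32
position: [0.6701, 0.0227, 0.1172]
tool_rot: [3.141, -0.001, -0.006]
ft_force: [-0.3, -0.4, 0.3]
grip_width: 0.578
grip_force: 0.0
```

Call:
arm_command(
  motion=[
    [0,0,0,0,0],
    [0,0,0,0,0],
    [0,0,0,0,0],
    [0,0,0,0,0],
    [0,0,0,0,0],
  ],
  newtons=45,
)

```text
time: 35.73
position: [0.6716, 0.0229, 0.1199]
tool_rot: [3.141, -0.001, 0.001]
ft_force: [0.1, -0.6, -0.3]
grip_width: 0.284
grip_force: 0.0
```

Call:
arm_command(
  motion=[
    [0,0,0,0,0],
    [0,0,0,0,0],
    [0,0,0,0,0],
  ],
)

```text
time: 35.98
position: [0.6715, 0.023, 0.1199]
tool_rot: [-3.141, 0.001, -0.001]
ft_force: [-0.4, 0.8, 1.4]
grip_width: 0.217
grip_force: 45.0
```

Call:
arm_command(
  motion=[
    [0,0,0,-15,0],
    [0,0,0,-35,0],
    [0,0,0,-50,0],
    [0,0,0,-55,0],
    [0,0,0,-55,0],
  ],
)

```text
time: 36.4
position: [0.6718, 0.0228, 0.1752]
tool_rot: [3.141, -0.001, 0.002]
ft_force: [-0.3, 0.3, -3.8]
grip_width: 0.213
grip_force: 45.0
```

Call:
arm_command(
  motion=[
    [0,-15,20,0,0],
    [0,-40,52,0,0],
    [0,-65,84,0,0],
    [0,-90,116,0,0],
    [0,-115,149,0,0],
  ],
)

```text
time: 36.82
position: [0.5537, -0.127, 0.1723]
tool_rot: [-3.141, -0.0, 0.005]
ft_force: [0.8, -0.6, -4.4]
grip_width: 0.215
grip_force: 45.0
```

Call:
arm_command(
  motion=[
    [0,-25,32,0,0],
    [0,-50,65,0,0],
    [0,-68,88,0,0],
    [0,-73,94,0,0],
    [0,-73,94,0,0],
  ],
)

```text
time: 37.23
position: [0.4799, -0.2233, 0.1728]
tool_rot: [3.141, -0.011, -0.006]
ft_force: [-0.8, 1.3, -5.1]
grip_width: 0.214
grip_force: 45.0
```

Call:
arm_command(
  motion=[
    [0,0,0,25,0],
    [0,0,0,60,0],
    [0,0,0,95,0],
    [0,0,0,115,0],
    [0,0,0,120,0],
  ],
)

```text
time: 37.65
position: [0.4802, -0.2164, 0.0493]
tool_rot: [-3.136, -0.003, 0.013]
ft_force: [-1.7, 0.1, -5.3]
grip_width: 0.215
grip_force: 45.0
```

Call:
arm_command(
  motion=[
    [0,0,0,0,0],
    [0,0,0,0,0],
    [0,0,0,0,0],
  ],
)

```text
time: 37.9
position: [0.4851, -0.2201, 0.0563]
tool_rot: [3.14, 0.0, 0.005]
ft_force: [0.2, -0.4, -4.0]
grip_width: 0.212
grip_force: 45.0
```

Call:
arm_command(
  motion=[
    [0,0,0,3,0],
    [0,0,0,6,0],
    [0,0,0,7,0],
    [0,0,0,7,0],
    [0,0,0,7,0],
  ],
)

```text
time: 38.32
position: [0.4832, -0.2201, 0.0477]
tool_rot: [3.141, -0.001, 0.0]
ft_force: [-0.8, 0.7, -5.0]
grip_width: 0.213
grip_force: 45.0
```

Call:
arm_command(
  motion=[
    [0,0,0,1,0],
    [0,0,0,1,0],
    [0,0,0,1,0],
  ],
)

```text
time: 38.57
position: [0.4835, -0.2203, 0.0468]
tool_rot: [3.141, -0.001, 0.001]
ft_force: [0.1, 0.2, -3.1]
grip_width: 0.211
grip_force: 45.0
```

Call:
arm_command(
  motion=[
    [0,0,0,1,0],
    [0,0,0,1,0],
    [0,0,0,1,0],
  ],
)

```text
time: 38.82
position: [0.4836, -0.2202, 0.0468]
tool_rot: [3.141, -0.001, 0.0]
ft_force: [-2.9, 1.3, 4.8]
grip_width: 0.211
grip_force: 45.0
```

Call:
arm_command(
  motion=[
    [50,0,0,0,0],
    [50,0,0,-1,0],
    [50,0,0,-1,0],
    [50,0,0,-1,0],
    [50,0,0,-1,0],
  ],
)

```text
time: 39.23
position: [0.4835, -0.2201, 0.0466]
tool_rot: [3.141, -0.001, 0.001]
ft_force: [1.1, -0.6, 0.3]
grip_width: 0.504
grip_force: 0.0
```

Call:
arm_command(
  motion=[
    [50,0,0,0,0],
    [50,0,0,-30,0],
    [50,0,0,-65,0],
    [50,0,0,-100,0],
    [50,0,0,-135,0],
  ],
)

```text
time: 39.65
position: [0.4829, -0.2198, 0.1828]
tool_rot: [-3.141, 0.0, 0.001]
ft_force: [1.1, -0.3, -0.4]
grip_width: 0.576
grip_force: 0.0
```

Call:
arm_command(
  motion=[
    [50,-20,-40,0,0],
    [50,-25,-80,0,0],
    [50,-25,-120,0,0],
    [50,-25,-120,0,0],
    [50,-25,-120,0,0],
  ],
)

```text
time: 40.07
position: [0.4585, -0.0977, 0.1819]
tool_rot: [3.141, 0.008, 0.001]
ft_force: [-0.0, -0.6, -0.7]
grip_width: 0.573
grip_force: 0.0
```

```bash
python3 - <<'E'
from h import *
print(get_state()['position'],get_state()['time'])
C={n:cloud(n,snap(n)[1]).reshape(-1,3) for n in('top','side')}
def f(nm,n,x,y,r,a,b):
    P=C[n];q=P[(abs(P[:,0]-x)<r)&(abs(P[:,1]-y)<r)&(P[:,2]>a)&(P[:,2]<b)]
    print(nm,len(q),*( (q.mean(0).round(4),q.min(0).round(3),q.max(0).round(3)) if len(q) else ()))
f('knob','top',.4836,-.22,.06,.042,.065)
f('body','top',.4836,-.22,.06,.022,.034)
f('pan','top',.671,.023,.055,.085,.15)
f('stack','top',.528,.285,.05,.09,.13)
f('stack low','side',.528,.285,.05,.03,.05)
f('stylus','side',.606,-.235,.03,.096,.16)
f('tape','top',.334,.189,.06,.015,.035)
f('jar','top',.7125,-.193,.035,.07,.1)
f('orange','top',.612,-.125,.03,.03,.06)
E
```

```text
[ 0.4585273  -0.09767358  0.18191755] 40.0667
knob 0
body 0
pan 1 [0.6964 0.0083 0.0851] [0.696 0.008 0.085] [0.696 0.008 0.085]
stack 199 [0.5299 0.2844 0.1015] [0.502 0.256 0.09 ] [0.557 0.311 0.111]
stack low 0
stylus 173 [ 0.605  -0.2394  0.1234] [ 0.6   -0.245  0.096] [ 0.613 -0.229  0.144]
tape 614 [0.334  0.1899 0.0247] [0.287 0.142 0.015] [0.382 0.238 0.032]
jar 451 [ 0.7106 -0.1918  0.0833] [ 0.687 -0.219  0.071] [ 0.739 -0.166  0.09 ]
orange 33 [ 0.6168 -0.1181  0.0405] [ 0.605 -0.124  0.03 ] [ 0.631 -0.101  0.05 ]
```

The arm hides the pad, so I move it clear and check again.

Call:
arm_command(
  motion=[
    [50,0,-40,-10,0],
    [50,0,-80,-20,0],
    [50,0,-120,-30,0],
    [50,0,-160,-40,0],
    [50,0,-160,-40,0],
  ],
)

```text
time: 40.58
position: [0.4595, 0.0676, 0.2239]
tool_rot: [-3.138, -0.013, -0.007]
ft_force: [0.5, 0.1, 0.3]
grip_width: 0.58
grip_force: 0.0
```

```bash
python3 - <<'E'
from h import *
C={n:cloud(n,snap(n)[1]).reshape(-1,3) for n in('top','side')}
def f(nm,n,x,y,r,a,b):
    P=C[n];q=P[(abs(P[:,0]-x)<r)&(abs(P[:,1]-y)<r)&(P[:,2]>a)&(P[:,2]<b)]
    print(nm,len(q),*( (q.mean(0).round(4),q.min(0).round(3),q.max(0).round(3)) if len(q) else ()))
for n in C:
    f('knob '+n,n,.4836,-.22,.07,.042,.065)
    f('body '+n,n,.4836,-.22,.07,.022,.034)
    f('orange '+n,n,.612,-.125,.03,.03,.06)
print(get_state()['position'])
E
```

```text
knob top 67 [ 0.4831 -0.2198  0.0498] [ 0.474 -0.23   0.042] [ 0.493 -0.211  0.055]
body top 299 [ 0.4822 -0.2186  0.0293] [ 0.459 -0.244  0.022] [ 0.507 -0.195  0.034]
orange top 95 [ 0.6109 -0.1251  0.0414] [ 0.591 -0.149  0.03 ] [ 0.629 -0.103  0.051]
knob side 90 [ 0.4825 -0.2248  0.0492] [ 0.473 -0.232  0.043] [ 0.492 -0.212  0.054]
body side 355 [ 0.4816 -0.2299  0.0295] [ 0.458 -0.25   0.022] [ 0.507 -0.199  0.034]
orange side 101 [ 0.6113 -0.1309  0.0431] [ 0.601 -0.149  0.03 ] [ 0.63  -0.116  0.051]
[0.45906829 0.06008118 0.22191986]
```

```bash
python3 -c "
from bench import *
print(close_job())"
```

```text
the job is handed in; nothing more can be done
None
```

I handed the job in after 41 s of robot time. All three cups are in one stack in the tray, both button pushes were made, the weight is on its pad and the stylus is in its stand. The last camera readings showed all of that in place; the verdict wasn't shown, and I didn't re-check the marker after the moves.

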